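Refile the drying parts in sequence

TASK

The four parts of a dismantled volume stand in the beech drying rack in reading order, which is recorded nowhere else. Move them one after another to the empty wire rack so that they stand there in the same order from left to right (seen from the robot), one in each slot, on the same long edge as now, fully down on the bottom wires and centred across the rack. Do not let any part fall over or lie down on the way.

Things in the scene. Friction and masses are not known exactly. Their poses are not given: they have to be found in the camera images.
- text_block: pale cream sewn text block without a cover, deckled leaves; stands on its long edge: 116 mm high, 144 mm long, 12 to 16 mm thick, about 0.1 kg, loose. Origin: middle of the broad face that is towards -y of the drying rack, 58 mm above the lower edge. Own x axis points down, y level along its length, z through the thickness (to +y of the drying rack). May lean up to 10 degrees.
- vol_b0: thin dark-brown paper-bound part; stands on its long edge: 119 mm high, 145 mm long, 8 mm thick (the thinnest), about 0.1 kg, loose. Origin: middle of the broad face that is towards -y of the drying rack, 59 mm above the lower edge. Own x axis points down, y level along its length, z through the thickness (to +y of the drying rack). May lean up to 10 degrees.
- vol_b2: orange-brown paper-bound part; stands on its long edge: 115 mm high, 142 mm long, 11 mm thick, about 0.1 kg, loose. Origin: middle of the broad face that is towards -y of the drying rack, 57 mm above the lower edge. Own x axis points down, y level along its length, z through the thickness (to +y of the drying rack). May lean up to 10 degrees.
- vol_a5: grey-brown paper-bound part, the tallest of the four; stands on its long edge: 134 mm high, 148 mm long, 10 mm thick, about 0.1 kg, loose. Origin: middle of the broad face that is towards -y of the drying rack, 66 mm above the lower edge. Own x axis points down, y level along its length, z through the thickness (to +y of the drying rack). May lean up to 10 degrees.
- drying_rack: beech rack, fixed, in which the parts start: two runners 250 mm long, 8 mm high, carry four crossbars at y = -87, -29, 29 and 87 mm. Origin: centre of its underside; y axis along the row, to the left as seen from the robot; x away from the robot.
- bar_a: one of four identical crossbars of the drying rack (any place in the row), fixed: 112 x 36 x 10 mm with two pairs of upright dowels, tips 82 mm above the table. One part stands between the pairs (18 mm gap), its lower edge 18 mm above the table. Origin: centre of its underside, 8 mm above the table; axes as the drying rack's.
- bar_b: one of four identical crossbars of the drying rack (any place in the row), fixed: 112 x 36 x 10 mm with two pairs of upright dowels, tips 82 mm above the table. One part stands between the pairs (18 mm gap), its lower edge 18 mm above the table. Origin: centre of its underside, 8 mm above the table; axes as the drying rack's.
- bar_c: one of four identical crossbars of the drying rack (any place in the row), fixed: 112 x 36 x 10 mm with two pairs of upright dowels, tips 82 mm above the table. One part stands between the pairs (18 mm gap), its lower edge 18 mm above the table. Origin: centre of its underside, 8 mm above the table; axes as the drying rack's.
- bar_d: one of four identical crossbars of the drying rack (any place in the row), fixed: 112 x 36 x 10 mm with two pairs of upright dowels, tips 82 mm above the table. One part stands between the pairs (18 mm gap), its lower edge 18 mm above the table. Origin: centre of its underside, 8 mm above the table; axes as the drying rack's.
- wire_rack: empty bent-wire steel rack, fixed, 234 (along y) x 96 mm. Origin: its centre, at table height; y axis along the row, to the left as seen from the robot; x away from the robot. Four slots at y = -87, -29, 29, 87 mm, each between two wire hoops 18 mm apart, flared to 30 mm at the top, 80 mm above the table. A part rests on wires 12 mm above the table, length along x.
Not all that is in view belongs to the job. Leave any green look-alike of the vol_a5 alone.

How it is judged:
At the end, for the whole second after the job is handed in: Each part stands in the wire-rack slot with the same place from the left as its starting crossbar: down on the wires (8 mm), same edge down, within 15 degrees of upright and 17 of the slot's line, origin within 25 mm of the rack's centre line in x and 20 mm of the slot in y, at rest (((y of bar_a in the frame of drying_rack between -0.099 and -0.075 m and y of text_block in the frame of wire_rack between -0.107 and -0.067 m) or (y of bar_a in the frame of drying_rack between -0.041 and -0.017 m and y of text_block in the frame of wire_rack between -0.049 and -0.009 m) or (y of bar_a in the frame of drying_rack between 0.017 and 0.041 m and y of text_block in the frame of wire_rack between 0.009 and 0.049 m) or (y of bar_a in the frame of drying_rack between 0.075 and 0.099 m and y of text_block in the frame of wire_rack between 0.067 and 0.107 m)) and x of text_block in the frame of wire_rack between -0.025 and 0.025 m and z of text_block in the frame of wire_rack between 0.062 and 0.078 m and angle between each of text_block, vol_b0, vol_b2, vol_a5's own x axis and vertical above 2.88 rad and angle between the z axis of each of text_block, vol_b0, vol_b2, vol_a5 and the y axis of wire_rack, either way round below 0.3 rad and linear speed of each of text_block, vol_b0, vol_b2, vol_a5 below 0.02 m/s and angular speed of each of text_block, vol_b0, vol_b2, vol_a5 below 0.2 rad/s and ((y of bar_b in the frame of drying_rack between -0.099 and -0.075 m and y of vol_b0 in the frame of wire_rack between -0.107 and -0.067 m) or (y of bar_b in the frame of drying_rack between -0.041 and -0.017 m and y of vol_b0 in the frame of wire_rack between -0.049 and -0.009 m) or (y of bar_b in the frame of drying_rack between 0.017 and 0.041 m and y of vol_b0 in the frame of wire_rack between 0.009 and 0.049 m) or (y of bar_b in the frame of drying_rack between 0.075 and 0.099 m and y of vol_b0 in the frame of wire_rack between 0.067 and 0.107 m)) and x of vol_b0 in the frame of wire_rack between -0.025 and 0.025 m and z of vol_b0 in the frame of wire_rack between 0.063 and 0.079 m and ((y of bar_c in the frame of drying_rack between -0.099 and -0.075 m and y of vol_b2 in the frame of wire_rack between -0.107 and -0.067 m) or (y of bar_c in the frame of drying_rack between -0.041 and -0.017 m and y of vol_b2 in the frame of wire_rack between -0.049 and -0.009 m) or (y of bar_c in the frame of drying_rack between 0.017 and 0.041 m and y of vol_b2 in the frame of wire_rack between 0.009 and 0.049 m) or (y of bar_c in the frame of drying_rack between 0.075 and 0.099 m and y of vol_b2 in the frame of wire_rack between 0.067 and 0.107 m)) and x of vol_b2 in the frame of wire_rack between -0.025 and 0.025 m and z of vol_b2 in the frame of wire_rack between 0.061 and 0.077 m and ((y of bar_d in the frame of drying_rack between -0.099 and -0.075 m and y of vol_a5 in the frame of wire_rack between -0.107 and -0.067 m) or (y of bar_d in the frame of drying_rack between -0.041 and -0.017 m and y of vol_a5 in the frame of wire_rack between -0.049 and -0.009 m) or (y of bar_d in the frame of drying_rack between 0.017 and 0.041 m and y of vol_a5 in the frame of wire_rack between 0.009 and 0.049 m) or (y of bar_d in the frame of drying_rack between 0.075 and 0.099 m and y of vol_a5 in the frame of wire_rack between 0.067 and 0.107 m)) and x of vol_a5 in the frame of wire_rack between -0.025 and 0.025 m and z of vol_a5 in the frame of wire_rack between 0.07 and 0.086 m); the robot touches nothing.
It fails at once if the part text_block has fallen over or been laid down (more than 50 degrees from upright) (angle between text_block's own x axis and vertical below 2.27 rad).
It fails at once if the part vol_b0 has fallen over or been laid down (more than 50 degrees from upright) (angle between vol_b0's own x axis and vertical below 2.27 rad).
It fails at once if the part vol_b2 has fallen over or been laid down (more than 50 degrees from upright) (angle between vol_b2's own x axis and vertical below 2.27 rad).
It fails at once if the part vol_a5 has fallen over or been laid down (more than 50 degrees from upright) (angle between vol_a5's own x axis and vertical below 2.27 rad).
It also fails if it takes over 128 s, if anything falls off the work surface, if the arm or the gripper's body presses on something with over 40 N, if the wrist force passes 120 N, or if a joint passes its speed limit or range.

ROBOT

A 6-joint arm with a two-finger parallel gripper is mounted at the origin on a cart in front of the work surface, level with it; the furniture and walls round the work are solid. World frame = base frame: x ahead of the robot, y to its left, z up, the work surface at z = 0. Lengths are in m, angles in rad, forces in N, time in s.
With the tool pointing down it reaches from about 0.3 to 0.775 m from the base axis. Payload 14.6 kg.
Tool frame: the origin (TCP) lies at the very end of the fingers, on their centre line; the grasp point (between the pads) lies ctrl.grasp_offset behind it (ctrl.grasp_offset is the distance from the TCP to the grasp point, in m); z points along the fingers, y is the direction in which the jaws open and shut (so a half turn about z gives the same grasp; the last joint's range is limited). The gripper opens to 94 mm and grips with 3 to 60 N. Pads are 16 mm wide; open, the fingers measure 119 mm over their backs; the gripper's body (75 mm by 177 mm) begins 78 mm behind the grasp point.
Start: joints at [1.068, 0.3, 1.521, -0, 1.321, -0.067], TCP at [0.232, 0.499, 0.205] pointing down, gripper open.
Joint ranges: [-3.03, 3.03], [-0.79, 2.21], [0.23, 2.52], [-1.04, 4.18], [0, 3.07], [-2.55, 2.55]. Speed limits (rad/s): [2.22, 2.22, 2.57, 3.14, 3.14, 3.14].

INTERFACE

Orientations are given as [roll, pitch, yaw] about the fixed x, y, z axes, in that order (R = Rz(yaw) Ry(pitch) Rx(roll)).
In Python, from station import ctrl gives the robot as it stands. The module is installed in compiled form; this text tells all that it offers.
- The arm moves only by the tool carry_out, never from a script. Its argument "deltas" is a list of rows, each an object of numbers: "x", "y", "z": the shift along the tool's x, y, z in units of 0.02 m (1.0 is 0.02 m); "wx", "wy", "wz": the turn, a rotation vector about the tool's x, y, z in units of 0.08 rad (1.0 is 0.08 rad); "jaw": the opening in per cent of the stroke, from 0 (shut) to 100 (fully open). A call has 1 to 12 rows; each row shifts and turns the commanded pose from where the row before left it, along the tool's axes as they then stand; what a row does not reach is not made up. A row lasts 1/12 s, in which the tool goes at most 41.7 mm and 7.16 degrees, less where a joint would pass 70% of its speed; a pose out of reach is approached as far as the arm can. A call with a number of a shift or a turn outside -1 to 1 is refused whole. A call with a gripper value outside its range is refused whole. The fingers move at their own pace and stop on an object; "squeeze" is the grip in N (left out, the last holds). Time passes only in rows, so rows that do not move let the fingers close. It gives the time, the measured TCP pose, the force and the opening at its end, in the units of the state.
- ctrl.get_obs(): the state, without advancing time (a new reading comes with each control period).
- ctrl.camera(name): name is "side" or "top"; returns the picture (480x640x3 uint8, blue, green, red); there is no depth.
- ctrl.camera_params(name): a dict with "mtx" (3x3 intrinsics, pixels), "origin" and "attitude" of the camera in the world. Camera axes: x right, y down, z forward; pixel columns grow to the right and rows downward; lengths in m; the calibration is good to about 2 mm. A picture is of the moment at which its call begins. camera_params takes no time and is no camera call.
- ctrl.hand_in(): hands the job in, once; it reports no verdict.
Trained networks look in the newest picture that a camera, given by its name, has taken for a name from the list of things; names that differ only in an ending like _2 or _b are one class to them, and where a whole thing is asked for, a point or a joint stands for the part that bears it (a point fixed in the world has none). Each returns a list of dicts, best first, with "conf" (0 to 1); they miss things now and then, are a little off and sometimes report something else, mostly with a low value. They report only what shows in the picture. A call takes as long as a camera call. They do not tell look-alikes from the thing itself.
- ctrl.boxes_of(camera, label): "rect" ([left, top, right, bottom] in pixels, round what is visible of it).
- ctrl.mark_of(camera, label): "position" ([row, column] in pixels: a listed point, or the origin of a listed thing).
The state is a dict: "time_s": time; "qpos": joint angles; "joint_vel": joint speeds; "tau": joint torques, N m; "ee_pos": TCP position; "eef_rot": TCP orientation; "force": force on the tool from outside, world axes, zero at the start; "moment": the same for the moment, N m; "grip_width": finger opening in m.
Only numpy, scipy, OpenCV 4.12 (cv2) and the standard library are available. Lean on these libraries where they do the work, as an engineer would, in place of code of your own. Each camera call takes 0.05 s, during which the arm holds its last target.

## Working session

There is one attempt and no reset: what is moved stays moved. The work goes in short steps, Python scripts to look and compute and a tool call to move; the robot and the scene stay as the last step left them, time stands still between calls to the robot, and variables do not carry over. Pictures are saved under pics/ and viewed, and the job is handed in when it is done.

Besides the shell and the picture viewer there is one more tool, called after "Emit:" by a JSON object that holds its "op" and its "data", one argument or row to a line. carry_out: Moves the arm, as the interface text tells. Its arguments: {"type":"object","properties":{"deltas":{"type":"array"},"squeeze":{"type":"number"}},"required":["deltas"]}

```bash
mkdir -p pics; cat > h.py <<'E'
import numpy as np, cv2
from station import ctrl
E
python3 - <<'E'
from h import *
for n in ("side","top"):
    im=ctrl.camera(n); cv2.imwrite(f"pics/{n}0.png",im)
    print(ctrl.camera_params(n))
print(ctrl.get_obs(), ctrl.grasp_offset)
E
```

```text
{'mtx': array([[623.77383726,   0.        , 326.62196396],
       [  0.        , 623.77383726, 244.03998932],
       [  0.        ,   0.        ,   1.        ]]), 'origin': array([ 0.36969265, -1.15568134,  0.87127479]), 'attitude': array([-2.16362244,  0.01839149, -0.24484754])}
{'mtx': array([[538.27542423,   0.        , 321.22136605],
       [  0.        , 538.27542423, 244.28216566],
       [  0.        ,   0.        ,   1.        ]]), 'origin': array([0.55603849, 0.00329355, 1.17761234]), 'attitude': array([-3.05747639, -0.00375927, -1.59552663])}
{'time_s': 0.1, 'qpos': array([ 1.06841251e+00,  3.00373377e-01,  1.52153215e+00,  1.51147186e-05,
        1.32069262e+00, -6.66167633e-02]), 'joint_vel': array([-0.00030184, -0.00101422, -0.00058756,  0.00234571,  0.00025154,
        0.00132624]), 'tau': array([ 1.86345904e-03, -5.32639396e+01, -3.53285766e+01,  7.09154550e-02,
        2.34928261e-02, -1.79582241e-05]), 'ee_pos': array([0.23205044, 0.49838742, 0.20496063]), 'eef_rot': array([-3.14059036e+00, -8.15419736e-05,  2.70582181e+00]), 'force': array([-0.32203766,  0.23864272,  0.13674103]), 'moment': array([ 0.00248781,  0.02077948, -0.00383462]), 'grip_width': 0.09409485373410778} 0.0188
```

View pics/side0.png

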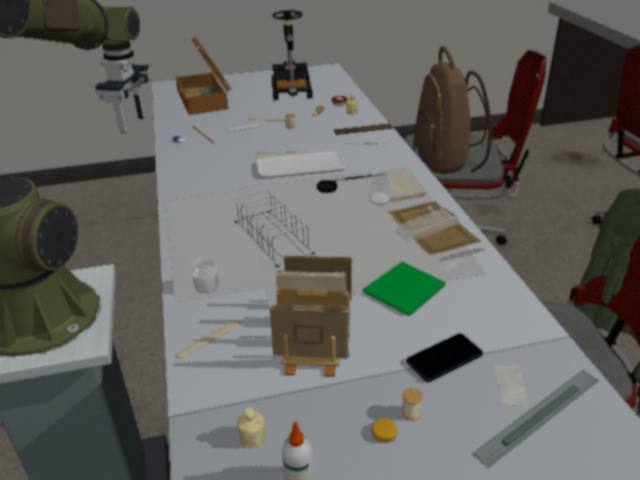

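View pics/top0.png

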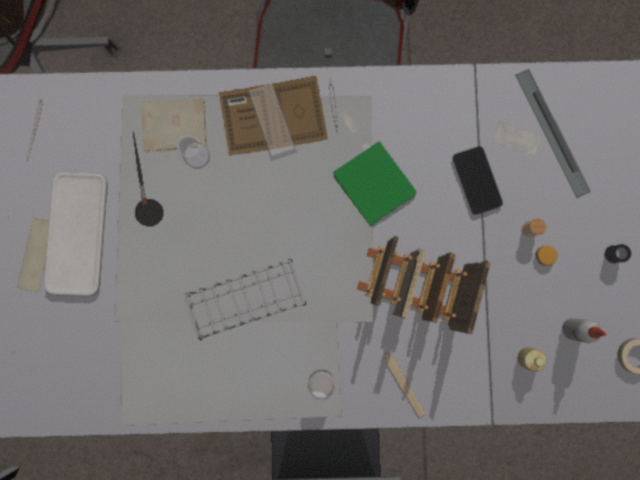

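```bash
python3 - <<'E'
from h import *
s=cv2.imread("pics/side0.png"); t=cv2.imread("pics/top0.png")
cv2.imwrite("pics/sc.png",cv2.resize(s[170:390,220:400],None,fx=3.2,fy=2.7,interpolation=cv2.INTER_CUBIC)[:600])
cv2.imwrite("pics/tc.png",cv2.resize(t[220:350,340:500],None,fx=4.6,fy=4.6,interpolation=cv2.INTER_CUBIC)[:600])
cv2.imwrite("pics/tw.png",cv2.resize(t[240:350,170:330],None,fx=5,fy=5,interpolation=cv2.INTER_CUBIC)[:600])
for n in ("side","top"):
    for l in ("text_block","vol_b0","vol_b2","vol_a5","drying_rack","bar_a","wire_rack"):
        print(n,l,[(np.round(d["position"],1).tolist(),round(d["conf"],2)) for d in ctrl.mark_of(n,l)])
E
```

```text
side text_block [([296.7, 310.9], 0.85)]
side vol_b0 [([278.5, 323.4], 0.64), ([317.7, 314.1], 0.64)]
side vol_b2 [([278.5, 323.4], 0.64), ([317.7, 314.1], 0.64)]
side vol_a5 [([333.1, 309.3], 0.8), ([286.6, 402.7], 0.59)]
side drying_rack []
side bar_a [([363.1, 310.0], 0.76)]
side wire_rack [([237.3, 274.4], 0.59)]
top text_block []
top vol_b0 [([271.0, 386.2], 0.97), ([289.9, 441.1], 0.84), ([295.8, 457.2], 0.48)]
top vol_b2 [([271.0, 386.2], 0.97), ([289.9, 441.1], 0.84), ([295.8, 457.2], 0.48)]
top vol_a5 [([294.5, 469.6], 0.94), ([188.9, 375.2], 0.57), ([287.3, 442.5], 0.43)]
top drying_rack [([284.4, 416.6], 0.73)]
top bar_a [([272.5, 379.5], 0.71), ([279.3, 406.2], 0.67), ([299.5, 455.1], 0.62), ([288.7, 432.8], 0.55)]
top wire_rack [([300.5, 243.5], 0.6)]
```

View pics/sc.png

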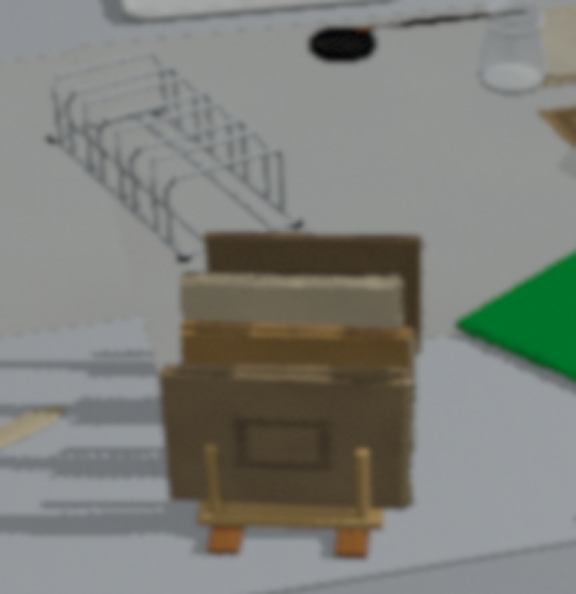

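View pics/tc.png

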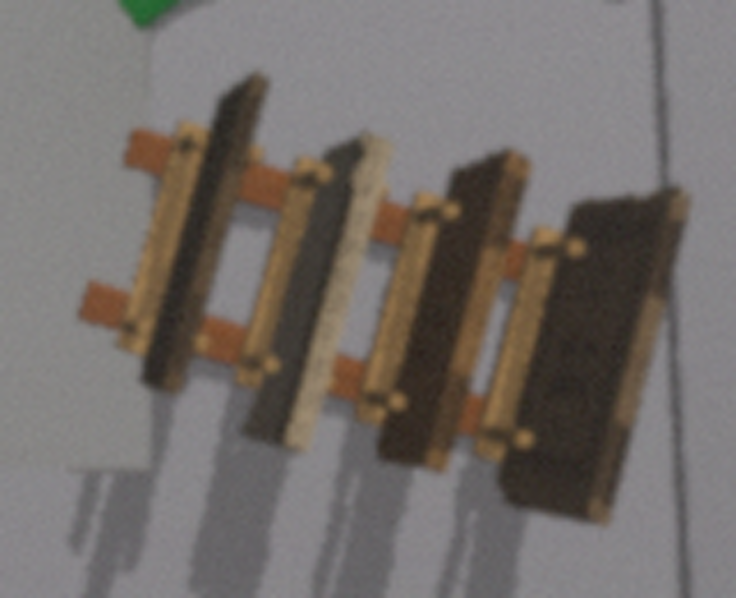

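View pics/tw.png

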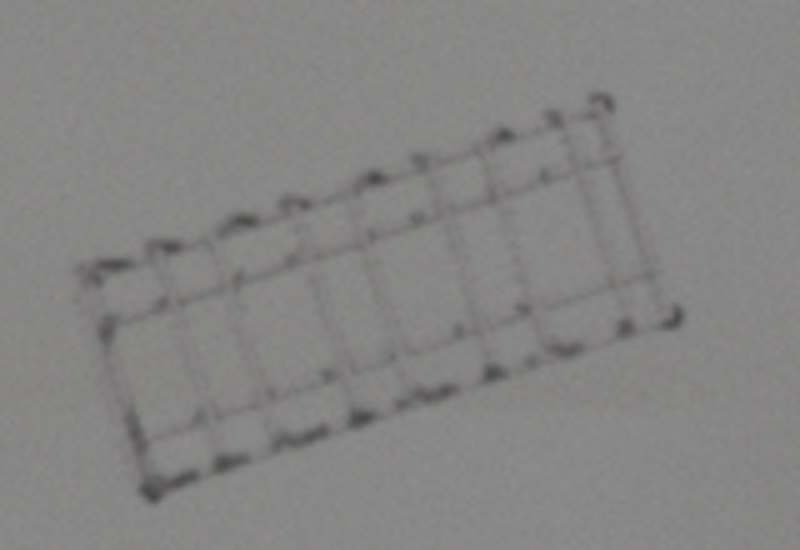

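```bash
cat >> h.py <<'E'
from scipy.optimize import least_squares
from scipy.spatial.transform import Rotation as R
P={n:ctrl.camera_params(n) for n in ("side","top")}
def proj(n,X):
    p=P[n]; Rm=R.from_euler('xyz',p["attitude"]).as_matrix()
    c=(np.atleast_2d(X)-p["origin"])@Rm
    u=c@p["mtx"].T; return u[:,:2]/u[:,2:]
def unproj(n,px,z):
    p=P[n]; Rm=R.from_euler('xyz',p["attitude"]).as_matrix()
    d=Rm@np.linalg.solve(p["mtx"],[px[0],px[1],1]); o=p["origin"]
    return o+d*(z-o[2])/d[2]
def place(q,L):
    L=np.atleast_2d(L).astype(float); c,s=np.cos(q[2]),np.sin(q[2])
    return np.c_[q[0]+c*L[:,0]-s*L[:,1], q[1]+s*L[:,0]+c*L[:,1], L[:,2]]
YS=np.array([.087,.029,-.029,-.087])
E
python3 - <<'E'
from h import *
for px in ((416.6,284.4),): print(unproj("top",px,0.0))
print(unproj("top",(243.5,300.5),0))
far=[(175,125),(295,160),(413,195),(530,230)]; near=[(118,345),(235,380),(357,415),(475,455)]
px=np.array(far+near)/4.6+[340,220]
L=np.array([[.056,y+.018,.018] for y in YS]+[[-.056,y+.018,.018] for y in YS])
r=least_squares(lambda q:(proj("top",place(q,L))-px).ravel(),[.45,-.2,-.2]); print(r.x,r.fun.reshape(-1,2).round(1).tolist())
S=np.array([(313.8,252.2),(277.2,265.6),(235.6,221.1)]); SL=[[.048,-.117,.003],[-.048,-.117,.003],[-.048,.117,.003]]
for p in S: print(unproj("side",p,.003))
r2=least_squares(lambda q:(proj("side",place(q,SL))-S).ravel(),[.45,.15,.2]); print(r2.x,r2.fun.round(1))
a=unproj
for p in [(100,270),(150,492),(675,318),(605,103)]:
    q=np.array(p)/5+[170,240]; print(unproj("top",q,0.003),unproj("top",q,.08))
E
```

```text
[ 0.5622348  -0.20959037  0.        ]
[0.53663611 0.16845673 0.        ]
[ 0.56106253 -0.21074126 -0.30638836] [[0.6, -0.8], [0.4, -1.0], [0.6, -1.1], [1.1, -1.2], [-1.0, 1.4], [-0.4, 1.3], [-0.9, 1.3], [-0.4, 0.2]]
[0.62780659 0.07263368 0.003     ]
[0.531292   0.04148237 0.003     ]
[0.46067286 0.26923693 0.003     ]
[0.54312408 0.16923998 0.31268079] [-1.2  0.2  0.8 -0.5  0.5  0.6]
[0.55360294 0.28391159 0.003     ] [0.5537626  0.26551609 0.08      ]
[0.45771284 0.26278174 0.003     ] [0.46415843 0.24577137 0.08      ]
[0.52668751 0.03480627 0.003     ] [0.52861157 0.0327405  0.08      ]
[0.62079667 0.06329551 0.003     ] [0.61655154 0.05936217 0.08      ]
```

```bash
cat >> h.py <<'E'
def wire(q):
    segs=[]
    X=.048
    for z in(.003,): 
        for a,b in [((X,.117),(X,-.117)),((-X,.117),(-X,-.117)),((X,.117),(-X,.117)),((X,-.117),(-X,-.117))]: segs.append(((*a,z),(*b,z)))
    for y in YS:
        for s in(1,-1):
            segs.append(((X,y+s*.015,.08),(-X,y+s*.015,.08)))
            for x in(X,-X): segs+= [((x,y+s*.009,.003),(x,y+s*.009,.05)),((x,y+s*.009,.05),(x,y+s*.015,.08))]
    return [place(q,np.array(s)) for s in segs]
def overlay(n,im,segs,crop,f,out,col=(0,0,255)):
    x0,y0,x1,y1=crop
    o=cv2.resize(im[y0:y1,x0:x1],None,fx=f,fy=f,interpolation=cv2.INTER_CUBIC)
    for s in segs:
        p=((proj(n,s)+.5-[x0,y0])*f-.5).round().astype(int)
        cv2.line(o,tuple(map(int,p[0])),tuple(map(int,p[1])),col,1,cv2.LINE_AA)
    cv2.imwrite(out,o)
E
python3 - <<'E'
from h import *
q=[.5415,.165,.303]
overlay("top",cv2.imread("pics/top0.png"),wire(q),(170,240,330,350),5,"pics/o1.png")
overlay("side",cv2.imread("pics/side0.png"),wire(q),(220,180,330,280),6,"pics/o2.png")
E
```

```text
(no output)
```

View pics/o1.png

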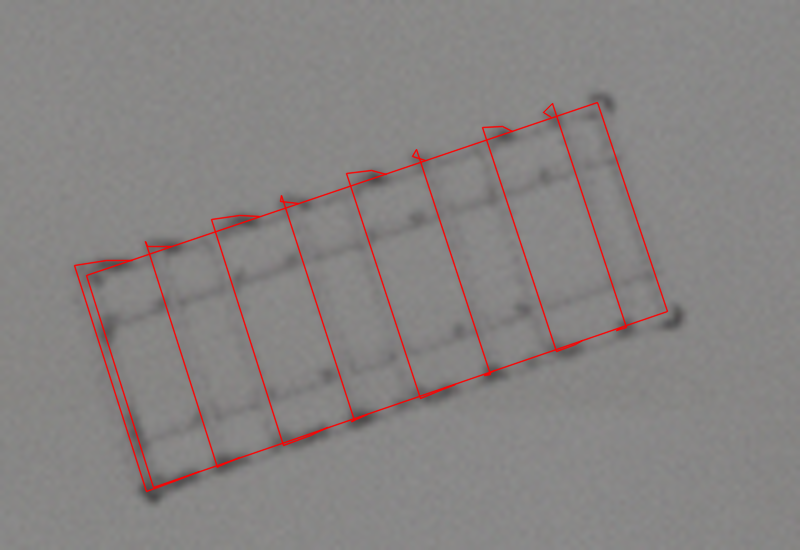

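View pics/o2.png

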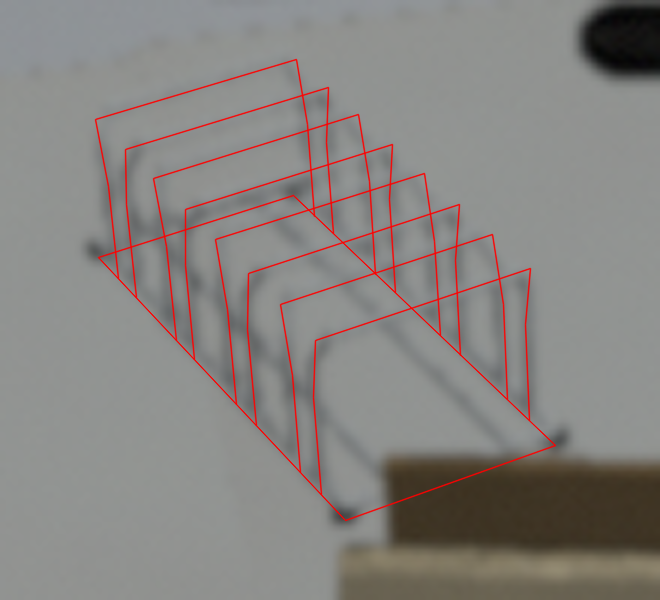

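```bash
cat >> h.py <<'E'
H=dict(b0=(.119,.145,.008),tb=(.116,.144,.014),b2=(.115,.142,.011),a5=(.134,.148,.010))
def rack(q):
    s=[]
    for y in YS:
        for a,b in [((.056,18),(-.056,18)),((.056,-18),(-.056,-18)),((.056,18),(.056,-18)),((-.056,18),(-.056,-18))]:
            s.append(((a[0],y+a[1]/1e3,.018),(b[0],y+b[1]/1e3,.018)))
    return [place(q,np.array(i)) for i in s]
def top(q,y,k,zb,dx=0,dy=0,dyaw=0):
    h,l,t=H[k]; z=zb+h; c=[(l/2,t/2),(-l/2,t/2),(-l/2,-t/2),(l/2,-t/2)]
    o=place(q,[[dx,y+dy,0]])[0]; c=[(*i,z) for i in c]
    p=place([o[0],o[1],q[2]+dyaw],c)
    return [np.array([p[i],p[(i+1)%4]]) for i in range(4)]
E
python3 - <<'E'
from h import *
q=[.561,-.2107,-.306]
s=rack(q)
for k,y in zip(("b0","tb","b2","a5"),YS): s+=top(q,y,k,.018)
overlay("top",cv2.imread("pics/top0.png"),s,(350,230,500,340),5.3,"pics/o3.png")
overlay("side",cv2.imread("pics/side0.png"),s,(250,240,370,390),4,"pics/o4.png")
E
```

```text
(no output)
```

View pics/o3.png

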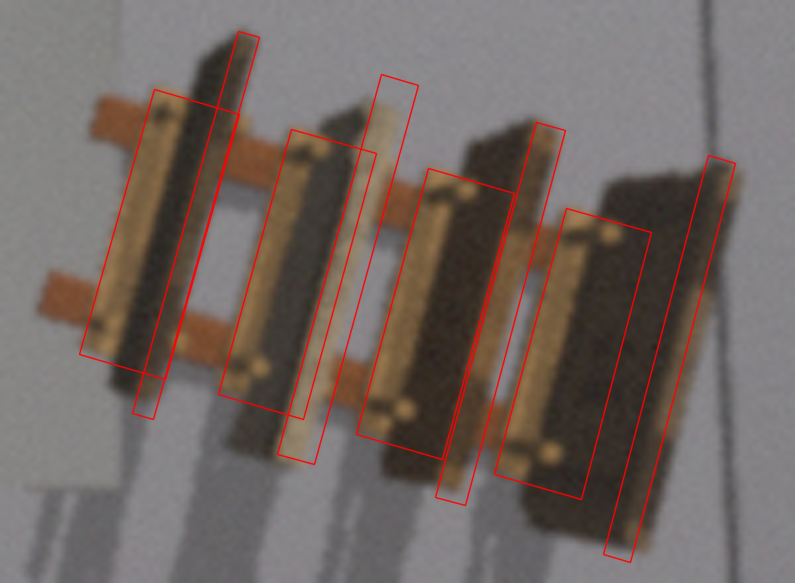

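View pics/o4.png

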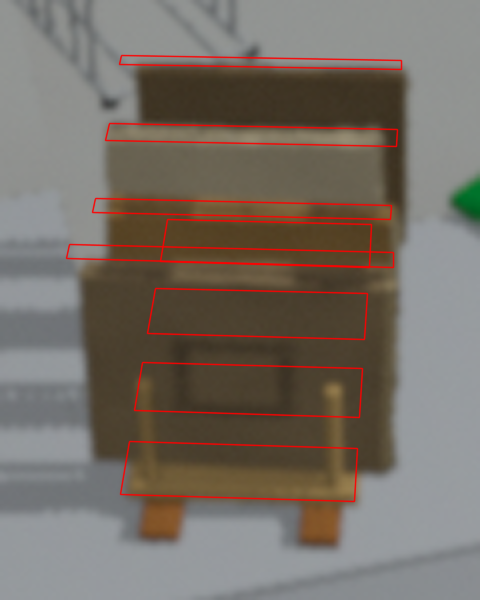

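```bash
python3 - <<'E'
from h import *
ims=[ctrl.camera("top").astype(np.float32) for _ in range(6)]
m=np.mean(ims,0); cv2.imwrite("pics/top1.png",m.astype(np.uint8))
ims=[ctrl.camera("side").astype(np.float32) for _ in range(6)]
s=np.mean(ims,0); cv2.imwrite("pics/side1.png",s.astype(np.uint8))
def crop(im,c,f,o):
    x0,y0,x1,y1=c
    a=np.clip((im[y0:y1,x0:x1])*1.8,0,255).astype(np.uint8)
    a=cv2.resize(a,None,fx=f,fy=f,interpolation=cv2.INTER_CUBIC)
    for x in range(x0,x1,10): cv2.putText(a,str(x),((x-x0)*f,10),0,.35,(0,0,255)); cv2.line(a,((x-x0)*f,0),((x-x0)*f,a.shape[0]),(0,0,255) if x%50==0 else (90,90,90),1)
    for y in range(y0,y1,10): cv2.putText(a,str(y),(0,(y-y0)*f),0,.35,(0,0,255)); cv2.line(a,(0,(y-y0)*f),(a.shape[1],(y-y0)*f),(90,90,90),1)
    cv2.imwrite(o,a)
crop(m,(360,230,430,330),6,"pics/c1.png")
crop(m,(420,245,495,340),6,"pics/c2.png")
crop(s,(260,250,360,385),4,"pics/c3.png")
E
```

```text
(no output)
```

View pics/c1.png

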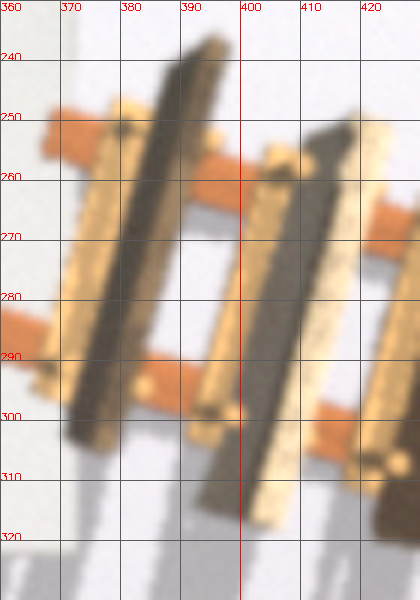

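View pics/c2.png

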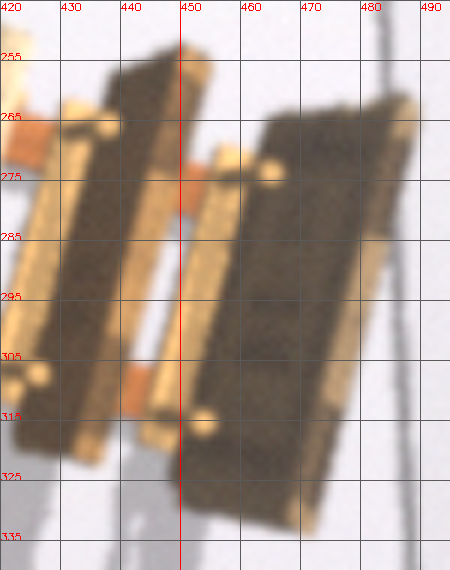

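View pics/c3.png

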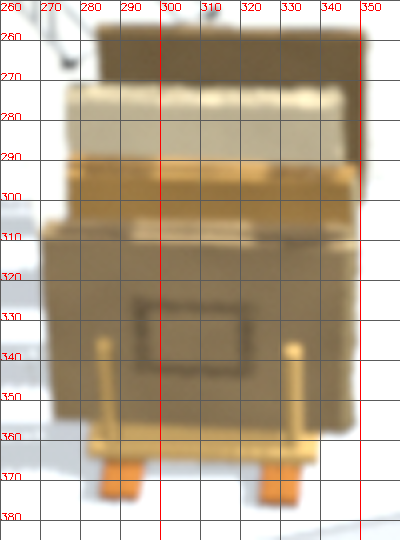

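```bash
python3 - <<'E'
from h import *
T=dict(b0=[(395,236.5),(376,304),(380,305.5),(399,237.5)],tb=[(419.5,249),(401.5,316.5),(406,318),(425,250.5)],
b2=[(450,253),(432.5,321),(437,322.5),(455,255)],a5=[(486,261),(467.5,333),(472,334),(489.5,264)])
S=dict(b0=[(351.5,257.5),(284,257)],tb=[(345,273.5),(277,271.5)],b2=[(348,290.5),(277,289)],a5=[(348.5,308),(270,305)])
for k in T:
    h,l,t=H[k]
    L=np.array([(l/2,t/2),(-l/2,t/2),(-l/2,-t/2),(l/2,-t/2)])
    def f(p,ws=1,wt=1):
        X=place(p[:3],np.c_[L,np.full(4,.018+h)])
        return np.r_[wt*(proj("top",X)-T[k]).ravel(), ws*(proj("side",X[:2])-S[k]).ravel()]
    for ws,wt in((1,1),(0,1),(1,0)):
        r=least_squares(f,[.55,-.2,-.3],args=(ws,wt)); 
        d=r.x[:2]-[.561,-.2107]; c,s_=np.cos(.306),np.sin(.306)
        print(k,ws,wt,r.x.round(4),"rackframe",np.round([c*d[0]-s_*d[1],s_*d[0]+c*d[1]],4), "rms",np.sqrt(np.mean(r.fun**2)).round(2))
E
```

```text
b0 1 1 [ 0.5901 -0.1312 -0.3081] rackframe [0.0038 0.0846] rms 1.88
b0 0 1 [ 0.5894 -0.1297 -0.3087] rackframe [0.0027 0.0858] rms 1.3
b0 1 0 [ 0.5904 -0.1401 -0.2913] rackframe [0.0068 0.0762] rms 0.68
tb 1 1 [ 0.5646 -0.1798 -0.3126] rackframe [-0.0059  0.0305] rms 1.89
tb 0 1 [ 0.5639 -0.1786 -0.3072] rackframe [-0.0069  0.0315] rms 1.39
tb 1 0 [ 0.565  -0.186  -0.3335] rackframe [-0.0036  0.0247] rms 0.86
b2 1 1 [ 0.5548 -0.2379 -0.3037] rackframe [ 0.0023 -0.0278] rms 1.22
b2 0 1 [ 0.5539 -0.2377 -0.301 ] rackframe [ 0.0014 -0.0279] rms 0.95
b2 1 0 [ 0.5564 -0.2383 -0.3096] rackframe [ 0.0039 -0.0277] rms 0.61
a5 1 1 [ 0.5342 -0.3009 -0.308 ] rackframe [ 0.0016 -0.0941] rms 1.98
a5 0 1 [ 0.5333 -0.2993 -0.2996] rackframe [ 0.0002 -0.0928] rms 1.41
a5 1 0 [ 0.5349 -0.3073 -0.3347] rackframe [ 0.0042 -0.1   ] rms 0.67
```

```bash
cat >> h.py <<'E'
QW=[.5415,.165,.303]; QD=[.561,-.2107,-.306]
def plan(x=None,y=None,z=None,yaw=None):
    o=ctrl.get_obs(); p=o["ee_pos"]; e=o["eef_rot"]; Rm=R.from_euler('xyz',e)
    t=np.array([p[0] if x is None else x,p[1] if y is None else y,p[2] if z is None else z])
    yw=e[2] if yaw is None else yaw
    yd=(yw-e[2]+np.pi)%(2*np.pi)-np.pi
    Rt=R.from_euler('xyz',[np.pi,0,yw])
    print("t",round(o["time_s"],2),"pos",p.round(4),"rpy",e.round(3),"F",o["force"].round(1),"w",round(o["grip_width"],4))
    print("  rot units",((Rm.inv()*Rt).as_rotvec()/.08).round(2)," shift units AFTER rot",(Rt.inv().apply(t-p)/.02).round(2), " before rot",(Rm.inv().apply(t-p)/.02).round(2))
E
python3 -c "
from h import *
print(place(QW,[[0,y,0] for y in YS]).round(4))
plan(.59,-.132,.205,np.pi-.306)"
```

```text
[[0.5155 0.248  0.    ]
 [0.5328 0.1927 0.    ]
 [0.5502 0.1373 0.    ]
 [0.5675 0.082  0.    ]]
t 1.4 pos [0.2322 0.4986 0.2054] rpy [-3.142 -0.     2.706] F [-0.7  0.1  0.3] w 0.0938
  rot units [-0.   -0.   -1.62]  shift units AFTER rot [-2.656e+01 -2.467e+01  2.000e-02]  before rot [-2.953e+01 -2.103e+01  2.000e-02]
```

Emit:
{"op": "carry_out", "data": {
  "deltas": [
    {"wz": -0.81, "jaw": 45},
    {"wz": -0.81},
    {"x": -1, "y": -0.93},
    {"x": -1, "y": -0.93},
    {"x": -1, "y": -0.93},
    {"x": -1, "y": -0.93},
    {"x": -1, "y": -0.93},
    {"x": -1, "y": -0.93},
    {"x": -1, "y": -0.93},
    {"x": -1, "y": -0.93},
    {"x": -1, "y": -0.93},
    {"x": -1, "y": -0.93}
  ],
  "squeeze": 25
}}

```text
invalid input
```

Emit:
{"op": "carry_out", "data": {
  "deltas": [
    {"x": -1, "y": -0.93},
    {"x": -1, "y": -0.93},
    {"x": -1, "y": -0.93},
    {"x": -1, "y": -0.93},
    {"x": -1, "y": -0.93},
    {"x": -1, "y": -0.93},
    {"x": -1, "y": -0.93},
    {"x": -1, "y": -0.93},
    {"x": -1, "y": -0.93},
    {"x": -1, "y": -0.93},
    {"x": -1, "y": -0.93},
    {"x": -1, "y": -0.93}
  ]
}}

```text
invalid input
```

Emit:
{"op": "carry_out", "data": {
  "deltas": [
    {"x": -1, "y": -0.93},
    {"x": -1, "y": -0.93},
    {"x": -1, "y": -0.93},
    {"x": -1, "y": -0.93},
    {},
    {},
    {}
  ]
}}

```text
invalid input
```

```bash
python3 -c "
from h import *
plan(.59,-.132,.137-.04,np.pi-.306)
cv2.imwrite('pics/t2.png',cv2.resize(ctrl.camera('top')[180:380,300:500],None,fx=3,fy=3))
cv2.imwrite('pics/s2.png',cv2.resize(ctrl.camera('side')[150:400,200:420],None,fx=2.4,fy=2.4))"
```

```text
t 1.4 pos [0.2322 0.4986 0.2054] rpy [-3.142 -0.     2.706] F [-0.7  0.1  0.3] w 0.0938
  rot units [-0.   -0.   -1.62]  shift units AFTER rot [-26.56 -24.67   5.42]  before rot [-29.53 -21.03   5.42]
```

View pics/t2.png

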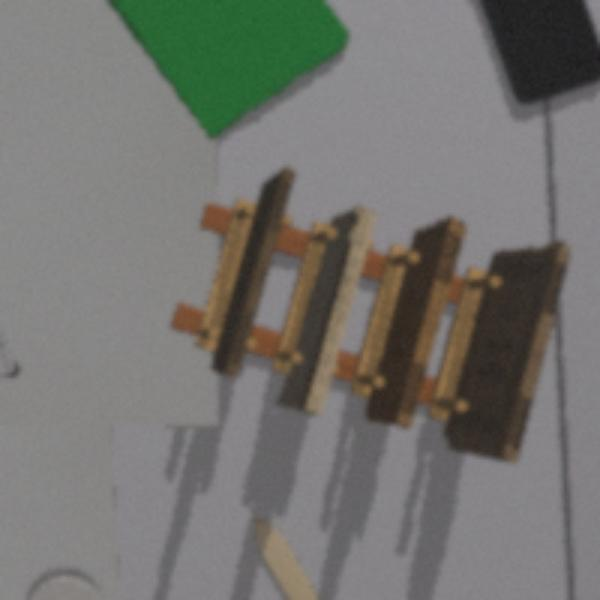

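View pics/s2.png

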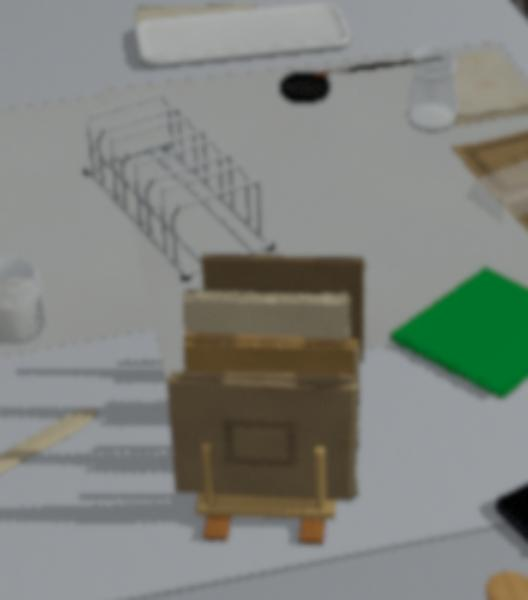

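The pictures show the scene unchanged, and all three moves were refused. I'll retry with every key in the row.

Emit:
{"op": "carry_out", "data": {
  "deltas": [
    {"x": 0, "y": 0, "z": 0, "wx": 0, "wy": 0, "wz": -0.81, "jaw": 45},
    {"x": 0, "y": 0, "z": 0, "wx": 0, "wy": 0, "wz": -0.81, "jaw": 45}
  ],
  "squeeze": 25
}}

```text
time_s: 1.67
ee_pos: [0.2322, 0.4986, 0.2054]
eef_rot: [3.142, -0.0, 2.838]
force: [0.8, 0.3, -0.1]
grip_width: 0.0835
```

Emit:
{"op": "carry_out", "data": {
  "deltas": [
    {"x": -1, "y": -0.93, "jaw": 45},
    {"x": -1, "y": -0.93, "jaw": 45}
  ]
}}

```text
invalid input
```

Emit:
{"op": "carry_out", "data": {
  "deltas": [
    {"x": -1, "y": -0.93, "z": 0, "wx": 0, "wy": 0, "wz": 0, "jaw": 45},
    {"x": -1, "y": -0.93, "z": 0, "wx": 0, "wy": 0, "wz": 0, "jaw": 45}
  ]
}}

```text
time_s: 1.83
ee_pos: [0.2588, 0.4508, 0.2051]
eef_rot: [-3.141, -0.0, 2.838]
force: [1.1, 0.3, 0.7]
grip_width: 0.0707
```

Emit:
{"op": "carry_out", "data": {
  "deltas": [
    {"x": -1, "y": -0.93, "z": 0, "wx": 0, "wy": 0, "wz": 0, "jaw": 45},
    {"x": -1, "y": -0.93, "z": 0, "wx": 0, "wy": 0, "wz": 0, "jaw": 45},
    {"x": -1, "y": -0.93, "z": 0, "wx": 0, "wy": 0, "wz": 0, "jaw": 45},
    {"x": -1, "y": -0.93, "z": 0, "wx": 0, "wy": 0, "wz": 0, "jaw": 45},
    {"x": -1, "y": -0.93, "z": 0, "wx": 0, "wy": 0, "wz": 0, "jaw": 45},
    {"x": -1, "y": -0.93, "z": 0, "wx": 0, "wy": 0, "wz": 0, "jaw": 45},
    {"x": -1, "y": -0.93, "z": 0, "wx": 0, "wy": 0, "wz": 0, "jaw": 45},
    {"x": -1, "y": -0.93, "z": 0, "wx": 0, "wy": 0, "wz": 0, "jaw": 45},
    {"x": -1, "y": -0.93, "z": 0, "wx": 0, "wy": 0, "wz": 0, "jaw": 45},
    {"x": -1, "y": -0.93, "z": 0, "wx": 0, "wy": 0, "wz": 0, "jaw": 45},
    {"x": -1, "y": -0.93, "z": 0, "wx": 0, "wy": 0, "wz": 0, "jaw": 45},
    {"x": -1, "y": -0.93, "z": 0, "wx": 0, "wy": 0, "wz": 0, "jaw": 45}
  ]
}}

```text
time_s: 2.83
ee_pos: [0.4211, 0.1646, 0.2056]
eef_rot: [3.141, 0.0, 2.835]
force: [-0.4, 0.5, 1.0]
grip_width: 0.0423
```

Emit:
{"op": "carry_out", "data": {
  "deltas": [
    {"x": -1, "y": -0.93, "z": 0, "wx": 0, "wy": 0, "wz": 0, "jaw": 45},
    {"x": -1, "y": -0.93, "z": 0, "wx": 0, "wy": 0, "wz": 0, "jaw": 45},
    {"x": -1, "y": -0.93, "z": 0, "wx": 0, "wy": 0, "wz": 0, "jaw": 45},
    {"x": -1, "y": -0.93, "z": 0, "wx": 0, "wy": 0, "wz": 0, "jaw": 45},
    {"x": -1, "y": -0.93, "z": 0, "wx": 0, "wy": 0, "wz": 0, "jaw": 45},
    {"x": -1, "y": -0.93, "z": 0, "wx": 0, "wy": 0, "wz": 0, "jaw": 45},
    {"x": -1, "y": -0.93, "z": 0, "wx": 0, "wy": 0, "wz": 0, "jaw": 45},
    {"x": -1, "y": -0.93, "z": 0, "wx": 0, "wy": 0, "wz": 0, "jaw": 45},
    {"x": -1, "y": -0.93, "z": 0, "wx": 0, "wy": 0, "wz": 0, "jaw": 45},
    {"x": -1, "y": -0.93, "z": 0, "wx": 0, "wy": 0, "wz": 0, "jaw": 45},
    {"x": -1, "y": -0.93, "z": 0, "wx": 0, "wy": 0, "wz": 0, "jaw": 45},
    {"x": 0, "y": 0, "z": 0, "wx": 0, "wy": 0, "wz": 0, "jaw": 45}
  ]
}}

```text
time_s: 3.83
ee_pos: [0.5699, -0.099, 0.2049]
eef_rot: [-3.141, -0.0, 2.833]
force: [-0.5, -0.2, -0.6]
grip_width: 0.0424
```

```bash
python3 -c "
from h import *
plan(.59,-.132,.137-.04,np.pi-.306)"
```

```text
t 3.83 pos [ 0.5699 -0.099   0.2049] rpy [-3.141 -0.     2.833] F [-0.5 -0.2 -0.6] w 0.0424
  rot units [-0.01 -0.   -0.04]  shift units AFTER rot [-1.46 -1.27  5.39]  before rot [-1.46 -1.26  5.39]
```

Emit:
{"op": "carry_out", "data": {
  "deltas": [
    {"x": -0.73, "y": -0.63, "z": 0, "wx": 0, "wy": 0, "wz": 0, "jaw": 45},
    {"x": -0.73, "y": -0.63, "z": 0, "wx": 0, "wy": 0, "wz": 0, "jaw": 45},
    {"x": 0, "y": 0, "z": 1, "wx": 0, "wy": 0, "wz": 0, "jaw": 45},
    {"x": 0, "y": 0, "z": 1, "wx": 0, "wy": 0, "wz": 0, "jaw": 45},
    {"x": 0, "y": 0, "z": 0, "wx": 0, "wy": 0, "wz": 0, "jaw": 45}
  ]
}}

```text
time_s: 4.25
ee_pos: [0.5874, -0.1278, 0.1616]
eef_rot: [-3.141, -0.006, 2.835]
force: [0.2, 0.2, -0.8]
grip_width: 0.0422
```

```bash
python3 -c "
from h import *
plan(.59,-.132,.137-.04,np.pi-.306)
cv2.imwrite('pics/t2.png',cv2.resize(ctrl.camera('top')[180:380,300:500],None,fx=3,fy=3))
cv2.imwrite('pics/s2.png',cv2.resize(ctrl.camera('side')[150:400,200:420],None,fx=2.4,fy=2.4))"
```

```text
t 4.25 pos [ 0.5874 -0.1278  0.1616] rpy [-3.141 -0.006  2.835] F [ 0.2  0.2 -0.8] w 0.0422
  rot units [-0.   -0.07 -0.01]  shift units AFTER rot [-0.19 -0.16  3.23]  before rot [-0.21 -0.16  3.23]
```

View pics/t2.png

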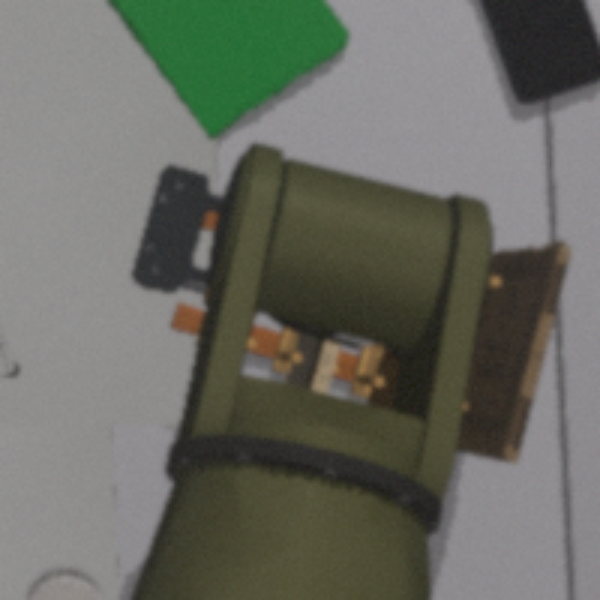

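View pics/s2.png

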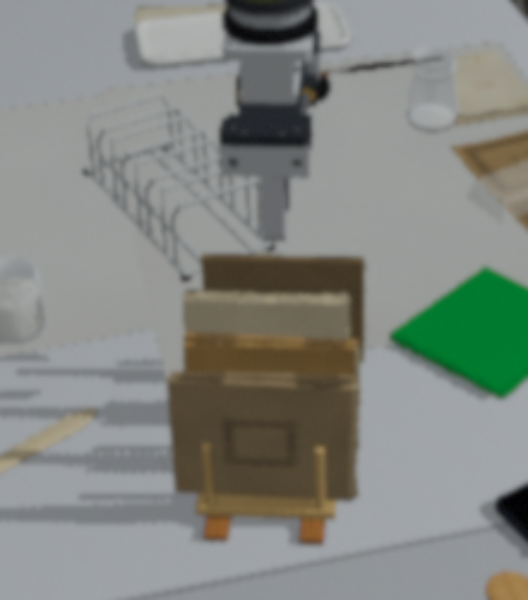

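Emit:
{"op": "carry_out", "data": {
  "deltas": [
    {"x": -0.2, "y": -0.16, "z": 0, "wx": 0, "wy": -0.07, "wz": 0, "jaw": 45},
    {"x": 0, "y": 0, "z": 1, "wx": 0, "wy": 0, "wz": 0, "jaw": 45},
    {"x": 0, "y": 0, "z": 1, "wx": 0, "wy": 0, "wz": 0, "jaw": 45},
    {"x": 0, "y": 0, "z": 1, "wx": 0, "wy": 0, "wz": 0, "jaw": 45},
    {"x": 0, "y": 0, "z": 0.2, "wx": 0, "wy": 0, "wz": 0, "jaw": 45},
    {"x": 0, "y": 0, "z": 0, "wx": 0, "wy": 0, "wz": 0, "jaw": 45}
  ]
}}

```text
time_s: 4.85
ee_pos: [0.5922, -0.1327, 0.1016]
eef_rot: [-3.141, 0.005, 2.836]
force: [-0.5, -0.7, 1.3]
grip_width: 0.0421
```

```bash
python3 -c "
from h import *
plan(.59,-.132,.137-.04,np.pi-.306)
cv2.imwrite('pics/s3.png',cv2.resize(ctrl.camera('side')[150:400,200:420],None,fx=2.4,fy=2.4))"
```

```text
t 4.85 pos [ 0.5922 -0.1327  0.1016] rpy [-3.141  0.005  2.836] F [-0.5 -0.7  1.3] w 0.0421
  rot units [-0.    0.06 -0.  ]  shift units AFTER rot [0.12 0.   0.23]  before rot [0.12 0.   0.23]
```

View pics/s3.png

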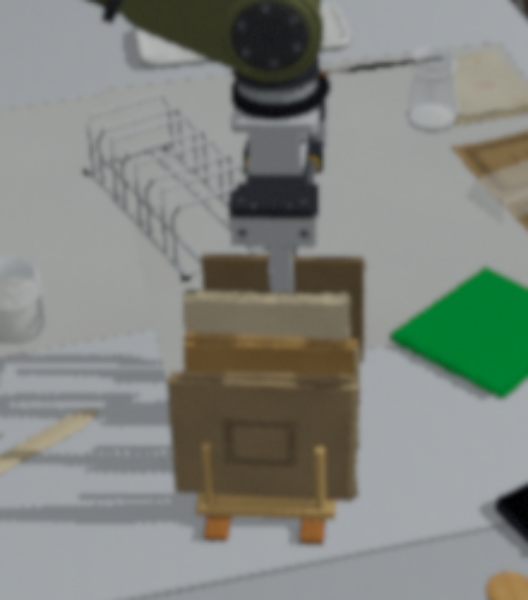

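The finger at column 282 stands clear between the dark part and the cream block, centred on the part (203 to 363). I'll close the gripper.

Emit:
{"op": "carry_out", "data": {
  "deltas": [
    {"x": 0, "y": 0, "z": 0.1, "wx": 0, "wy": 0.06, "wz": 0, "jaw": 0},
    {"x": 0, "y": 0, "z": 0, "wx": 0, "wy": 0, "wz": 0, "jaw": 0},
    {"x": 0, "y": 0, "z": 0, "wx": 0, "wy": 0, "wz": 0, "jaw": 0},
    {"x": 0, "y": 0, "z": 0, "wx": 0, "wy": 0, "wz": 0, "jaw": 0},
    {"x": 0, "y": 0, "z": 0, "wx": 0, "wy": 0, "wz": 0, "jaw": 0},
    {"x": 0, "y": 0, "z": 0, "wx": 0, "wy": 0, "wz": 0, "jaw": 0}
  ],
  "squeeze": 25
}}

```text
time_s: 5.4
ee_pos: [0.5925, -0.1322, 0.0997]
eef_rot: [3.141, 0.001, 2.835]
force: [2.8, 6.0, 1.6]
grip_width: 0.008
```

Emit:
{"op": "carry_out", "data": {
  "deltas": [
    {"x": 0, "y": 0, "z": -0.5, "wx": 0, "wy": 0, "wz": 0, "jaw": 0},
    {"x": 0, "y": 0, "z": -1, "wx": 0, "wy": 0, "wz": 0, "jaw": 0},
    {"x": 0, "y": 0, "z": -1, "wx": 0, "wy": 0, "wz": 0, "jaw": 0},
    {"x": 0, "y": 0, "z": -1, "wx": 0, "wy": 0, "wz": 0, "jaw": 0},
    {"x": 0, "y": 0, "z": -1, "wx": 0, "wy": 0, "wz": 0, "jaw": 0},
    {"x": 0, "y": 0, "z": 0, "wx": 0, "wy": 0, "wz": 0, "jaw": 0}
  ]
}}

```text
time_s: 5.9
ee_pos: [0.5934, -0.133, 0.1935]
eef_rot: [3.142, 0.007, 2.835]
force: [0.5, 0.5, -0.5]
grip_width: 0.0076
```

```bash
python3 -c "
from h import *
plan(.5155,.248,.21,np.pi+.303)
cv2.imwrite('pics/s4.png',cv2.resize(ctrl.camera('side')[150:400,200:420],None,fx=2.4,fy=2.4))"
```

```text
t 5.9 pos [ 0.5934 -0.133   0.1935] rpy [3.142 0.007 2.835] F [ 0.5  0.5 -0.5] w 0.0076
  rot units [-0.02  0.08 -7.61]  shift units AFTER rot [-1.97 19.34 -0.83]  before rot [ 9.45 16.99 -0.89]
```

View pics/s4.png

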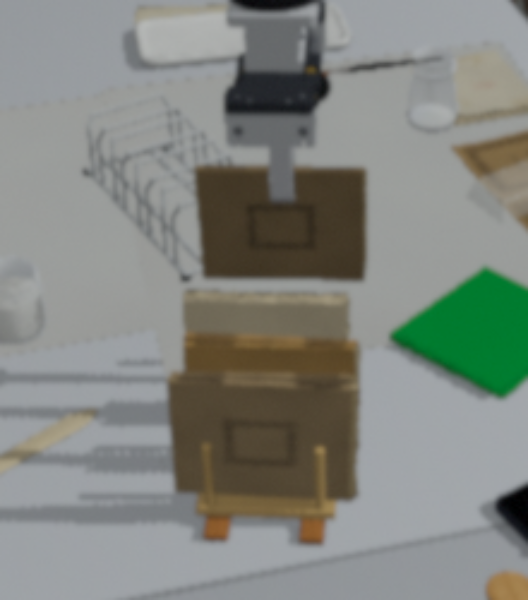

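Emit:
{"op": "carry_out", "data": {
  "deltas": [
    {"x": 0.3, "y": 0.5, "z": -0.4, "wx": 0, "wy": 0, "wz": 0, "jaw": 0},
    {"x": 0.56, "y": 1, "z": -0.4, "wx": 0, "wy": 0, "wz": 0, "jaw": 0},
    {"x": 0.56, "y": 1, "z": 0, "wx": 0, "wy": 0, "wz": 0, "jaw": 0},
    {"x": 0.56, "y": 1, "z": 0, "wx": 0, "wy": 0, "wz": 0, "jaw": 0},
    {"x": 0.56, "y": 1, "z": 0, "wx": 0, "wy": 0, "wz": 0, "jaw": 0},
    {"x": 0.56, "y": 1, "z": 0, "wx": 0, "wy": 0, "wz": 0, "jaw": 0},
    {"x": 0.56, "y": 1, "z": 0, "wx": 0, "wy": 0, "wz": 0, "jaw": 0},
    {"x": 0.56, "y": 1, "z": 0, "wx": 0, "wy": 0, "wz": 0, "jaw": 0},
    {"x": 0.56, "y": 1, "z": 0, "wx": 0, "wy": 0, "wz": 0, "jaw": 0},
    {"x": 0.56, "y": 1, "z": 0, "wx": 0, "wy": 0, "wz": 0, "jaw": 0},
    {"x": 0.56, "y": 1, "z": 0, "wx": 0, "wy": 0, "wz": 0, "jaw": 0},
    {"x": 0.56, "y": 1, "z": 0, "wx": 0, "wy": 0, "wz": 0, "jaw": 0}
  ]
}}

```text
time_s: 6.95
ee_pos: [0.537, 0.1271, 0.2042]
eef_rot: [-3.141, -0.001, 2.836]
force: [0.0, 0.7, -1.0]
grip_width: 0.0081
```

Emit:
{"op": "carry_out", "data": {
  "deltas": [
    {"x": 0.56, "y": 1, "z": 0, "wx": 0, "wy": 0, "wz": 0, "jaw": 0},
    {"x": 0.56, "y": 1, "z": 0, "wx": 0, "wy": 0, "wz": 0, "jaw": 0},
    {"x": 0.56, "y": 1, "z": 0, "wx": 0, "wy": 0, "wz": 0, "jaw": 0},
    {"x": 0.56, "y": 1, "z": 0, "wx": 0, "wy": 0, "wz": -0.6, "jaw": 0},
    {"x": 0, "y": 0, "z": 0, "wx": 0, "wy": 0, "wz": -1, "jaw": 0},
    {"x": 0, "y": 0, "z": 0, "wx": 0, "wy": 0, "wz": -1, "jaw": 0},
    {"x": 0, "y": 0, "z": 0, "wx": 0, "wy": 0, "wz": -1, "jaw": 0},
    {"x": 0, "y": 0, "z": 0, "wx": 0, "wy": 0, "wz": -1, "jaw": 0},
    {"x": 0, "y": 0, "z": 0, "wx": 0, "wy": 0, "wz": -1, "jaw": 0},
    {"x": 0, "y": 0, "z": 0, "wx": 0, "wy": 0, "wz": -1, "jaw": 0},
    {"x": 0, "y": 0, "z": 0, "wx": 0, "wy": 0, "wz": -1, "jaw": 0},
    {"x": 0, "y": 0, "z": 0, "wx": 0, "wy": 0, "wz": 0, "jaw": 0}
  ]
}}

```text
time_s: 7.95
ee_pos: [0.5187, 0.2157, 0.2042]
eef_rot: [-3.141, -0.001, -2.836]
force: [-0.2, -0.8, -1.0]
grip_width: 0.0079
```

```bash
python3 -c "
from h import *
plan(.5155,.248,.0955,np.pi+.303)"
```

```text
t 7.95 pos [0.5187 0.2157 0.2042] rpy [-3.141e+00 -1.000e-03 -2.836e+00] F [-0.2 -0.8 -1. ] w 0.0079
  rot units [-0.01 -0.02  0.04]  shift units AFTER rot [-0.33  1.59  5.44]  before rot [-0.34  1.59  5.44]
```

Next I move over the slot, lower part way and check.

Emit:
{"op": "carry_out", "data": {
  "deltas": [
    {"x": -0.17, "y": 0.8, "z": 0, "wx": 0, "wy": 0, "wz": 0, "jaw": 0},
    {"x": -0.17, "y": 0.8, "z": 0, "wx": 0, "wy": 0, "wz": 0, "jaw": 0},
    {"x": 0, "y": 0, "z": 0.7, "wx": 0, "wy": 0, "wz": 0, "jaw": 0},
    {"x": 0, "y": 0, "z": 0.7, "wx": 0, "wy": 0, "wz": 0, "jaw": 0},
    {"x": 0, "y": 0, "z": 0, "wx": 0, "wy": 0, "wz": 0, "jaw": 0},
    {"x": 0, "y": 0, "z": 0, "wx": 0, "wy": 0, "wz": 0, "jaw": 0}
  ]
}}

```text
time_s: 8.45
ee_pos: [0.516, 0.248, 0.1766]
eef_rot: [-3.141, -0.002, -2.841]
force: [0.1, -0.9, -1.5]
grip_width: 0.0079
```

```bash
python3 -c "
from h import *
plan(.5155,.248,.0955,np.pi+.303)
cv2.imwrite('pics/s5.png',cv2.resize(ctrl.camera('side')[120:290,200:350],None,fx=3.5,fy=3.5))
cv2.imwrite('pics/t5.png',cv2.resize(ctrl.camera('top')[200:400,150:350],None,fx=3,fy=3))"
```

```text
t 8.45 pos [0.516  0.248  0.1766] rpy [-3.141e+00 -2.000e-03 -2.841e+00] F [ 0.1 -0.9 -1.5] w 0.0079
  rot units [-0.01 -0.02 -0.04]  shift units AFTER rot [0.02 0.01 4.05]  before rot [0.02 0.01 4.05]
```

View pics/s5.png

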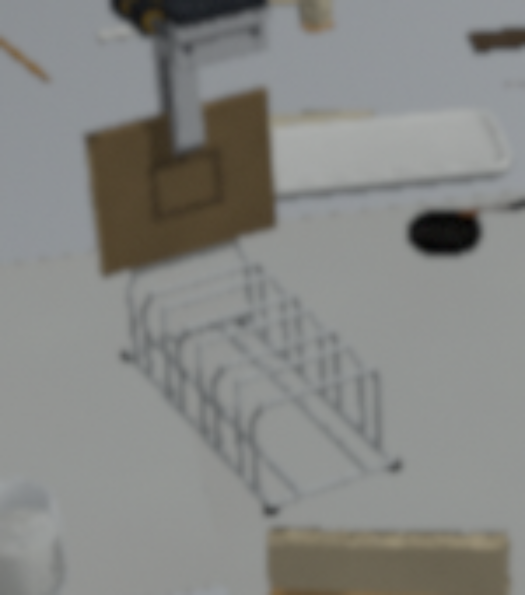

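View pics/t5.png

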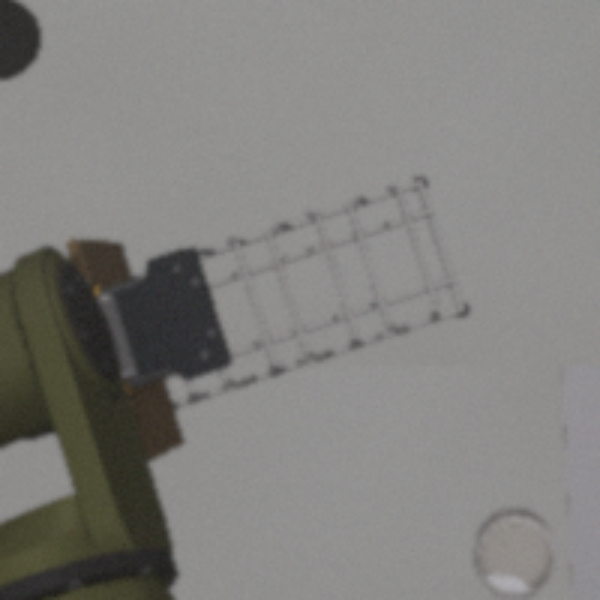

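```bash
cat >> h.py <<'E'
def inw(p):
    d=np.array(p[:2])-QW[:2]; c,s=np.cos(QW[2]),np.sin(QW[2]); return np.round([c*d[0]+s*d[1],-s*d[0]+c*d[1]],4)
E
python3 -c "
from h import *
for p in ((229.4,198),(278.6,185.1)): print(inw(unproj('side',p,.0949)))
im=ctrl.camera('side'); s=wire(QW)
overlay('side',im,s+[place(QW,np.array([[.0725,.083,.0949],[-.0725,.083,.0949]]))],(200,120,350,290),3.5,'pics/s6.png')"
```

```text
[-0.0673  0.0924]
[0.0682 0.0842]
```

View pics/s6.png

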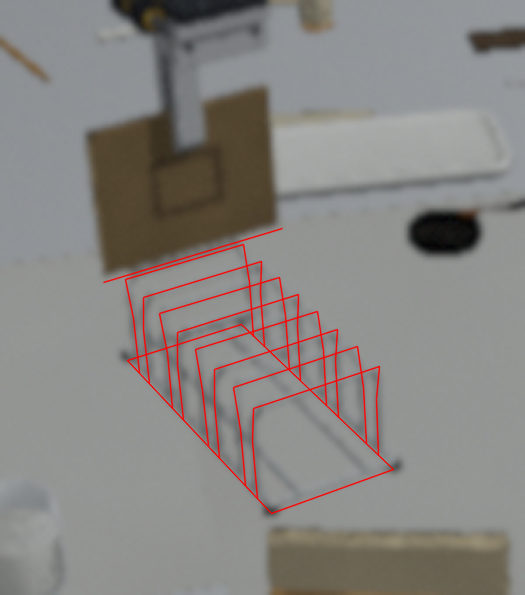

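Emit:
{"op": "carry_out", "data": {
  "deltas": [
    {"x": 0, "y": -0.1, "z": 0.5, "wx": 0, "wy": 0, "wz": 0, "jaw": 0},
    {"x": 0, "y": 0, "z": 0.5, "wx": 0, "wy": 0, "wz": 0, "jaw": 0},
    {"x": 0, "y": 0, "z": 0.5, "wx": 0, "wy": 0, "wz": 0, "jaw": 0},
    {"x": 0, "y": 0, "z": 0.5, "wx": 0, "wy": 0, "wz": 0, "jaw": 0},
    {"x": 0, "y": 0, "z": 0, "wx": 0, "wy": 0, "wz": 0, "jaw": 0}
  ]
}}

```text
time_s: 9.02
ee_pos: [0.5163, 0.2456, 0.1345]
eef_rot: [-3.141, -0.003, -2.84]
force: [-0.2, 0.2, -1.3]
grip_width: 0.0077
```

```bash
python3 -c "
from h import *
plan(.5155,.248,.0955,np.pi+.303)
im=ctrl.camera('side'); 
cv2.imwrite('pics/s7.png',cv2.resize(im[120:290,200:350],None,fx=3.5,fy=3.5))"
```

```text
t 9.02 pos [0.5163 0.2456 0.1345] rpy [-3.141e+00 -3.000e-03 -2.840e+00] F [-0.2  0.2 -1.3] w 0.0077
  rot units [-0.01 -0.04 -0.02]  shift units AFTER rot [0.   0.13 1.95]  before rot [-0.    0.13  1.95]
```

View pics/s7.png

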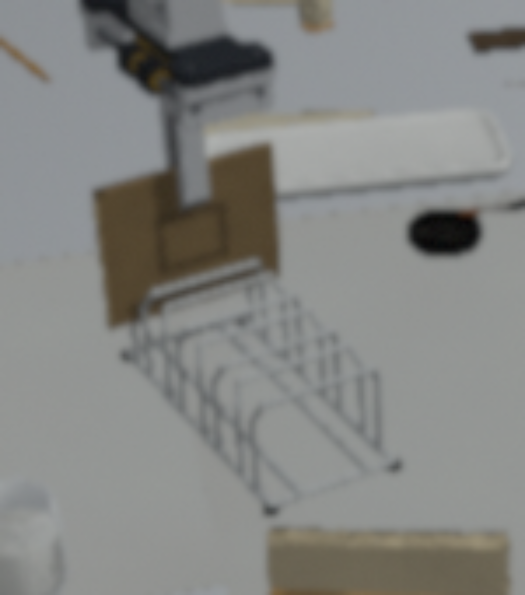

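Emit:
{"op": "carry_out", "data": {
  "deltas": [
    {"x": 0, "y": 0, "z": 0.5, "wx": 0, "wy": 0, "wz": 0, "jaw": 0},
    {"x": 0, "y": 0, "z": 0.5, "wx": 0, "wy": 0, "wz": 0, "jaw": 0},
    {"x": 0, "y": 0, "z": 0.5, "wx": 0, "wy": 0, "wz": 0, "jaw": 0},
    {"x": 0, "y": 0, "z": 0.25, "wx": 0, "wy": 0, "wz": 0, "jaw": 0},
    {"x": 0, "y": 0, "z": 0.1, "wx": 0, "wy": 0, "wz": 0, "jaw": 0},
    {"x": 0, "y": 0, "z": 0, "wx": 0, "wy": 0, "wz": 0, "jaw": 0}
  ]
}}

```text
time_s: 9.57
ee_pos: [0.5171, 0.2459, 0.0997]
eef_rot: [-3.141, -0.0, -2.84]
force: [-0.3, -0.1, -0.8]
grip_width: 0.0075
```

```bash
python3 -c "
from h import *
plan(.5155,.248,.0945,np.pi+.303)
im=ctrl.camera('side'); 
cv2.imwrite('pics/s8.png',cv2.resize(im[120:290,200:350],None,fx=3.5,fy=3.5))"
```

```text
t 9.57 pos [0.5171 0.2459 0.0997] rpy [-3.141 -0.    -2.84 ] F [-0.3 -0.1 -0.8] w 0.0075
  rot units [-0.01 -0.   -0.01]  shift units AFTER rot [0.05 0.12 0.26]  before rot [0.05 0.12 0.26]
```

View pics/s8.png

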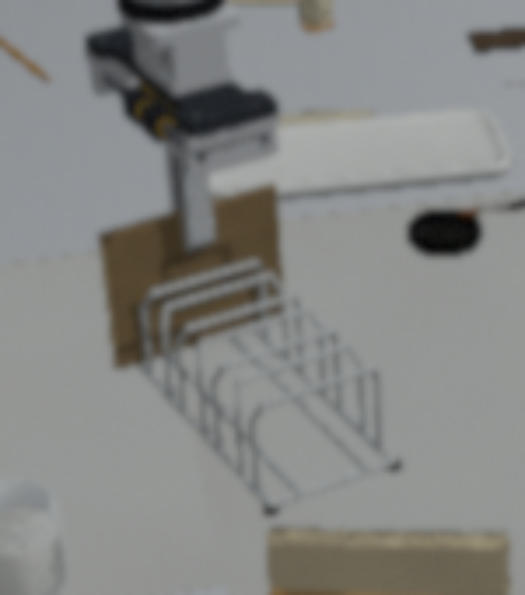

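Emit:
{"op": "carry_out", "data": {
  "deltas": [
    {"x": 0, "y": 0, "z": 0.1, "wx": 0, "wy": 0, "wz": 0, "jaw": 0},
    {"x": 0, "y": 0, "z": 0.1, "wx": 0, "wy": 0, "wz": 0, "jaw": 0},
    {"x": 0, "y": 0, "z": 0.08, "wx": 0, "wy": 0, "wz": 0, "jaw": 0},
    {"x": 0, "y": 0, "z": 0, "wx": 0, "wy": 0, "wz": 0, "jaw": 0},
    {"x": 0, "y": 0, "z": 0, "wx": 0, "wy": 0, "wz": 0, "jaw": 0}
  ]
}}

```text
time_s: 10.03
ee_pos: [0.5173, 0.246, 0.0947]
eef_rot: [-3.141, 0.001, -2.84]
force: [-0.4, 0.4, -1.4]
grip_width: 0.0079
```

Emit:
{"op": "carry_out", "data": {
  "deltas": [
    {"x": 0, "y": 0, "z": 0.06, "wx": 0, "wy": 0, "wz": 0, "jaw": 0},
    {"x": 0, "y": 0, "z": 0, "wx": 0, "wy": 0, "wz": 0, "jaw": 0}
  ]
}}

```text
time_s: 10.2
ee_pos: [0.5174, 0.2461, 0.0936]
eef_rot: [-3.141, 0.001, -2.84]
force: [0.1, -1.1, -0.6]
grip_width: 0.0078
```

Emit:
{"op": "carry_out", "data": {
  "deltas": [
    {"x": 0, "y": 0, "z": 0.06, "wx": 0, "wy": 0, "wz": 0, "jaw": 0},
    {"x": 0, "y": 0, "z": 0, "wx": 0, "wy": 0, "wz": 0, "jaw": 0}
  ]
}}

```text
time_s: 10.37
ee_pos: [0.5177, 0.2462, 0.0933]
eef_rot: [-3.141, 0.002, -2.84]
force: [-2.0, -0.6, 8.5]
grip_width: 0.0079
```

Contact came at the height I predicted. I'll open and lift clear.

Emit:
{"op": "carry_out", "data": {
  "deltas": [
    {"x": 0, "y": 0, "z": 0, "wx": 0, "wy": 0, "wz": 0, "jaw": 10},
    {"x": 0, "y": 0, "z": 0, "wx": 0, "wy": 0, "wz": 0, "jaw": 45},
    {"x": 0, "y": 0, "z": 0, "wx": 0, "wy": 0, "wz": 0, "jaw": 45},
    {"x": 0, "y": 0, "z": 0, "wx": 0, "wy": 0, "wz": 0, "jaw": 45},
    {"x": 0, "y": 0, "z": -0.5, "wx": 0, "wy": 0, "wz": 0, "jaw": 45},
    {"x": 0, "y": 0, "z": -1, "wx": 0, "wy": 0, "wz": 0, "jaw": 45},
    {"x": 0, "y": 0, "z": -1, "wx": 0, "wy": 0, "wz": 0, "jaw": 45},
    {"x": 0, "y": 0, "z": -1, "wx": 0, "wy": 0, "wz": 0, "jaw": 45},
    {"x": 0, "y": 0, "z": -1, "wx": 0, "wy": 0, "wz": 0, "jaw": 45},
    {"x": 0, "y": 0, "z": -0.8, "wx": 0, "wy": 0, "wz": 0, "jaw": 45},
    {"x": 0, "y": 0, "z": 0, "wx": 0, "wy": 0, "wz": 0, "jaw": 45}
  ]
}}

```text
time_s: 11.28
ee_pos: [0.5183, 0.2464, 0.2024]
eef_rot: [-3.142, 0.006, -2.84]
force: [0.2, -0.1, -0.1]
grip_width: 0.0425
```

```bash
python3 -c "
from h import *
plan(.564,-.180,.20,np.pi-.306)
im=ctrl.camera('side'); 
cv2.imwrite('pics/s9.png',cv2.resize(im[120:390,200:370],None,fx=2.2,fy=2.2))"
```

```text
t 11.28 pos [0.5183 0.2464 0.2024] rpy [-3.142  0.006 -2.84 ] F [ 0.2 -0.1 -0.1] w 0.0425
  rot units [0.02 0.08 7.6 ]  shift units AFTER rot [ -8.6  -19.64   0.12]  before rot [  4.16 -21.04   0.09]
```

View pics/s9.png

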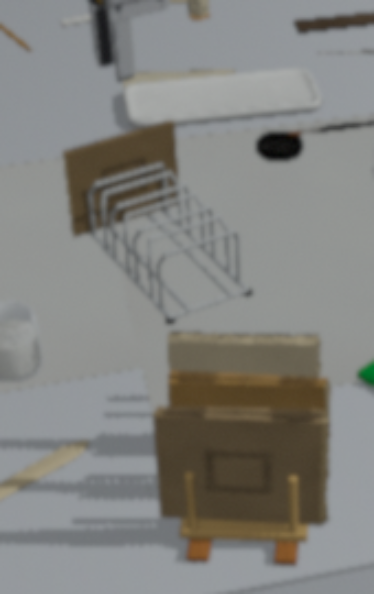

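Emit:
{"op": "carry_out", "data": {
  "deltas": [
    {"x": 0, "y": 0, "z": 0, "wx": 0, "wy": 0.08, "wz": 0.95, "jaw": 45},
    {"x": 0, "y": 0, "z": 0, "wx": 0, "wy": 0, "wz": 0.95, "jaw": 45},
    {"x": 0, "y": 0, "z": 0, "wx": 0, "wy": 0, "wz": 0.95, "jaw": 45},
    {"x": 0, "y": 0, "z": 0, "wx": 0, "wy": 0, "wz": 0.95, "jaw": 45},
    {"x": 0, "y": 0, "z": 0, "wx": 0, "wy": 0, "wz": 0.95, "jaw": 45},
    {"x": 0, "y": 0, "z": 0, "wx": 0, "wy": 0, "wz": 0.95, "jaw": 45},
    {"x": 0, "y": 0, "z": 0, "wx": 0, "wy": 0, "wz": 0.95, "jaw": 45},
    {"x": 0, "y": 0, "z": 0, "wx": 0, "wy": 0, "wz": 0.95, "jaw": 45},
    {"x": -0.43, "y": -0.98, "z": 0, "wx": 0, "wy": 0, "wz": 0, "jaw": 45},
    {"x": -0.43, "y": -0.98, "z": 0, "wx": 0, "wy": 0, "wz": 0, "jaw": 45},
    {"x": -0.43, "y": -0.98, "z": 0, "wx": 0, "wy": 0, "wz": 0, "jaw": 45},
    {"x": -0.43, "y": -0.98, "z": 0, "wx": 0, "wy": 0, "wz": 0, "jaw": 45}
  ]
}}

```text
time_s: 12.33
ee_pos: [0.5259, 0.1599, 0.1972]
eef_rot: [-3.137, -0.006, 2.836]
force: [-0.5, 0.1, -0.8]
grip_width: 0.0419
```

Emit:
{"op": "carry_out", "data": {
  "deltas": [
    {"x": -0.43, "y": -0.98, "z": 0, "wx": 0, "wy": 0, "wz": 0, "jaw": 45},
    {"x": -0.43, "y": -0.98, "z": 0, "wx": 0, "wy": 0, "wz": 0, "jaw": 45},
    {"x": -0.43, "y": -0.98, "z": 0, "wx": 0, "wy": 0, "wz": 0, "jaw": 45},
    {"x": -0.43, "y": -0.98, "z": 0, "wx": 0, "wy": 0, "wz": 0, "jaw": 45},
    {"x": -0.43, "y": -0.98, "z": 0, "wx": 0, "wy": 0, "wz": 0, "jaw": 45},
    {"x": -0.43, "y": -0.98, "z": 0, "wx": 0, "wy": 0, "wz": 0, "jaw": 45},
    {"x": -0.43, "y": -0.98, "z": 0, "wx": 0, "wy": 0, "wz": 0, "jaw": 45},
    {"x": -0.43, "y": -0.98, "z": 0, "wx": 0, "wy": 0, "wz": 0, "jaw": 45},
    {"x": -0.43, "y": -0.98, "z": 0, "wx": 0, "wy": 0, "wz": 0, "jaw": 45},
    {"x": -0.43, "y": -0.98, "z": 0, "wx": 0, "wy": 0, "wz": 0, "jaw": 45},
    {"x": -0.43, "y": -0.98, "z": 0, "wx": 0, "wy": 0, "wz": 0, "jaw": 45},
    {"x": -0.43, "y": -0.98, "z": 0, "wx": 0, "wy": 0, "wz": 0, "jaw": 45}
  ]
}}

```text
time_s: 13.33
ee_pos: [0.5535, -0.0955, 0.1976]
eef_rot: [-3.138, -0.006, 2.835]
force: [-0.3, 0.4, 1.1]
grip_width: 0.0424
```

Emit:
{"op": "carry_out", "data": {
  "deltas": [
    {"x": -0.43, "y": -0.98, "z": 0, "wx": 0, "wy": 0, "wz": 0, "jaw": 45},
    {"x": -0.43, "y": -0.98, "z": 0, "wx": 0, "wy": 0, "wz": 0, "jaw": 45},
    {"x": -0.43, "y": -0.98, "z": 0, "wx": 0, "wy": 0, "wz": 0, "jaw": 45},
    {"x": -0.43, "y": -0.98, "z": 0, "wx": 0, "wy": 0, "wz": 0, "jaw": 45},
    {"x": 0, "y": 0, "z": 0, "wx": 0, "wy": 0, "wz": 0, "jaw": 45},
    {"x": 0, "y": 0, "z": 0, "wx": 0, "wy": 0, "wz": 0, "jaw": 45}
  ]
}}

```text
time_s: 13.83
ee_pos: [0.5626, -0.18, 0.1976]
eef_rot: [-3.138, -0.006, 2.834]
force: [-0.1, 0.5, -0.2]
grip_width: 0.0421
```

```bash
python3 -c "
from h import *
plan(.564,-.180,.096,np.pi-.306)"
```

```text
t 13.83 pos [ 0.5626 -0.18    0.1976] rpy [-3.138 -0.006  2.834] F [-0.1  0.5 -0.2] w 0.0421
  rot units [-0.04 -0.08 -0.02]  shift units AFTER rot [-0.07  0.02  5.08]  before rot [-0.1   0.04  5.08]
```

Emit:
{"op": "carry_out", "data": {
  "deltas": [
    {"x": -0.07, "y": -0.03, "z": 1, "wx": -0.04, "wy": -0.08, "wz": 0, "jaw": 45},
    {"x": 0, "y": 0, "z": 1, "wx": 0, "wy": 0, "wz": 0, "jaw": 45},
    {"x": 0, "y": 0, "z": 1, "wx": 0, "wy": 0, "wz": 0, "jaw": 45},
    {"x": 0, "y": 0, "z": 1, "wx": 0, "wy": 0, "wz": 0, "jaw": 45},
    {"x": 0, "y": 0, "z": 1, "wx": 0, "wy": 0, "wz": 0, "jaw": 45},
    {"x": 0, "y": 0, "z": 0, "wx": 0, "wy": 0, "wz": 0, "jaw": 45},
    {"x": 0, "y": 0, "z": 0, "wx": 0, "wy": 0, "wz": 0, "jaw": 45}
  ]
}}

```text
time_s: 14.42
ee_pos: [0.5638, -0.1797, 0.0984]
eef_rot: [-3.142, -0.0, 2.836]
force: [-0.1, -0.1, 0.6]
grip_width: 0.042
```

```bash
python3 -c "
from h import *
plan(.564,-.180,.096,np.pi-.306)
im=ctrl.camera('side'); 
cv2.imwrite('pics/s10.png',cv2.resize(im[150:390,220:390],None,fx=2.4,fy=2.4))"
```

```text
t 14.42 pos [ 0.5638 -0.1797  0.0984] rpy [-3.142 -0.     2.836] F [-0.1 -0.1  0.6] w 0.042
  rot units [-0.   -0.    0.01]  shift units AFTER rot [-0.01 -0.01  0.12]  before rot [-0.01 -0.01  0.12]
```

View pics/s10.png

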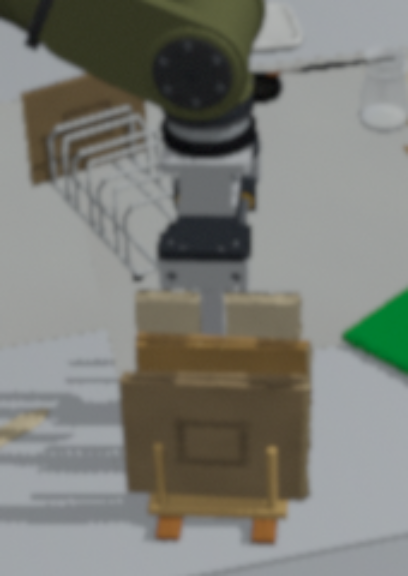

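The finger sits in front of the cream block near its middle. I'll close and lift.

Emit:
{"op": "carry_out", "data": {
  "deltas": [
    {"x": -0.1, "y": 0, "z": 0, "wx": 0, "wy": 0, "wz": 0, "jaw": 45},
    {"x": 0, "y": 0, "z": 0, "wx": 0, "wy": 0, "wz": 0, "jaw": 0},
    {"x": 0, "y": 0, "z": 0, "wx": 0, "wy": 0, "wz": 0, "jaw": 0},
    {"x": 0, "y": 0, "z": 0, "wx": 0, "wy": 0, "wz": 0, "jaw": 0},
    {"x": 0, "y": 0, "z": 0, "wx": 0, "wy": 0, "wz": 0, "jaw": 0},
    {"x": 0, "y": 0, "z": 0, "wx": 0, "wy": 0, "wz": 0, "jaw": 0},
    {"x": 0, "y": 0, "z": 0, "wx": 0, "wy": 0, "wz": 0, "jaw": 0}
  ]
}}

```text
time_s: 15.05
ee_pos: [0.5662, -0.1813, 0.099]
eef_rot: [-3.141, 0.002, 2.835]
force: [-0.6, -0.8, 1.1]
grip_width: 0.012
```

Emit:
{"op": "carry_out", "data": {
  "deltas": [
    {"x": 0, "y": 0, "z": -0.5, "wx": 0, "wy": 0, "wz": 0, "jaw": 0},
    {"x": 0, "y": 0, "z": -1, "wx": 0, "wy": 0, "wz": 0, "jaw": 0},
    {"x": 0, "y": 0, "z": -1, "wx": 0, "wy": 0, "wz": 0, "jaw": 0},
    {"x": 0, "y": 0, "z": -1, "wx": 0, "wy": 0, "wz": 0, "jaw": 0},
    {"x": 0, "y": 0, "z": -1, "wx": 0, "wy": 0, "wz": 0, "jaw": 0},
    {"x": 0, "y": 0, "z": -0.5, "wx": 0, "wy": 0, "wz": 0, "jaw": 0},
    {"x": 0, "y": 0, "z": 0, "wx": 0, "wy": 0, "wz": 0, "jaw": 0}
  ]
}}

```text
time_s: 15.63
ee_pos: [0.5667, -0.1815, 0.2015]
eef_rot: [-3.141, 0.006, 2.835]
force: [0.0, -0.9, -1.4]
grip_width: 0.0116
```

```bash
python3 -c "
from h import *
plan(.534,.192,.2,np.pi+.303)
im=ctrl.camera('side'); 
cv2.imwrite('pics/s11.png',cv2.resize(im[150:390,220:390],None,fx=2.4,fy=2.4))"
```

```text
t 15.63 pos [ 0.5667 -0.1815  0.2015] rpy [-3.141  0.006  2.835] F [ 0.  -0.9 -1.4] w 0.0116
  rot units [-0.03  0.07 -7.61]  shift units AFTER rot [-4.01 18.31  0.08]  before rot [ 7.19 17.31  0.02]
```

View pics/s11.png

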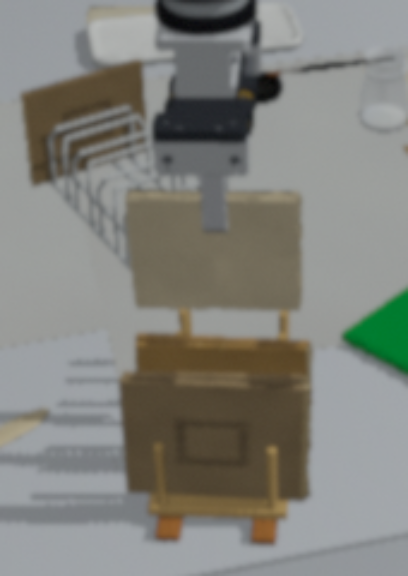

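Emit:
{"op": "carry_out", "data": {
  "deltas": [
    {"x": 0.2, "y": 0.5, "z": -0.4, "wx": 0, "wy": 0, "wz": 0, "jaw": 0},
    {"x": 0.42, "y": 1, "z": -0.4, "wx": 0, "wy": 0, "wz": 0, "jaw": 0},
    {"x": 0.42, "y": 1, "z": -0.4, "wx": 0, "wy": 0, "wz": 0, "jaw": 0},
    {"x": 0.42, "y": 1, "z": 0, "wx": 0, "wy": 0, "wz": 0, "jaw": 0},
    {"x": 0.42, "y": 1, "z": 0, "wx": 0, "wy": 0, "wz": 0, "jaw": 0},
    {"x": 0.42, "y": 1, "z": 0, "wx": 0, "wy": 0, "wz": 0, "jaw": 0},
    {"x": 0.42, "y": 1, "z": 0, "wx": 0, "wy": 0, "wz": 0, "jaw": 0},
    {"x": 0.42, "y": 1, "z": 0, "wx": 0, "wy": 0, "wz": 0, "jaw": 0},
    {"x": 0.42, "y": 1, "z": 0, "wx": 0, "wy": 0, "wz": 0, "jaw": 0},
    {"x": 0.42, "y": 1, "z": 0, "wx": 0, "wy": 0, "wz": 0, "jaw": 0},
    {"x": 0.42, "y": 1, "z": 0, "wx": 0, "wy": 0, "wz": 0, "jaw": 0},
    {"x": 0.42, "y": 1, "z": 0, "wx": 0, "wy": 0, "wz": 0, "jaw": 0}
  ]
}}

```text
time_s: 16.68
ee_pos: [0.5424, 0.0688, 0.2218]
eef_rot: [-3.141, 0.0, 2.836]
force: [0.4, 0.0, -2.1]
grip_width: 0.0117
```

Emit:
{"op": "carry_out", "data": {
  "deltas": [
    {"x": 0.42, "y": 1, "z": 0, "wx": 0, "wy": 0, "wz": 0, "jaw": 0},
    {"x": 0.42, "y": 1, "z": 0, "wx": 0, "wy": 0, "wz": 0, "jaw": 0},
    {"x": 0.42, "y": 1, "z": 0, "wx": 0, "wy": 0, "wz": 0, "jaw": 0},
    {"x": 0, "y": 0, "z": 0, "wx": 0, "wy": 0.06, "wz": -0.95, "jaw": 0},
    {"x": 0, "y": 0, "z": 0, "wx": 0, "wy": 0, "wz": -0.95, "jaw": 0},
    {"x": 0, "y": 0, "z": 0, "wx": 0, "wy": 0, "wz": -0.95, "jaw": 0},
    {"x": 0, "y": 0, "z": 0, "wx": 0, "wy": 0, "wz": -0.95, "jaw": 0},
    {"x": 0, "y": 0, "z": 0, "wx": 0, "wy": 0, "wz": -0.95, "jaw": 0},
    {"x": 0, "y": 0, "z": 0, "wx": 0, "wy": 0, "wz": -0.95, "jaw": 0},
    {"x": 0, "y": 0, "z": 0, "wx": 0, "wy": 0, "wz": -0.95, "jaw": 0},
    {"x": 0, "y": 0, "z": 0, "wx": 0, "wy": 0, "wz": -0.95, "jaw": 0},
    {"x": 0, "y": 0, "z": 0, "wx": 0, "wy": 0, "wz": 0, "jaw": 0}
  ]
}}

```text
time_s: 17.68
ee_pos: [0.5367, 0.1325, 0.2217]
eef_rot: [3.14, -0.004, -2.836]
force: [0.1, -0.5, -1.5]
grip_width: 0.0113
```

```bash
python3 -c "
from h import *
print(place(QW,[[-.003,y,0] for y in YS]).round(4))
plan(.5325,.1915,.16,np.pi+.303)"
```

```text
[[0.5127 0.2471 0.    ]
 [0.53   0.1918 0.    ]
 [0.5473 0.1364 0.    ]
 [0.5646 0.0811 0.    ]]
t 17.68 pos [0.5367 0.1325 0.2217] rpy [ 3.14  -0.004 -2.836] F [ 0.1 -0.5 -1.5] w 0.0113
  rot units [ 0.02 -0.06  0.03]  shift units AFTER rot [-0.68  2.88  3.09]  before rot [-0.7   2.87  3.09]
```

Emit:
{"op": "carry_out", "data": {
  "deltas": [
    {"x": -0.22, "y": 0.96, "z": 0, "wx": 0, "wy": -0.06, "wz": 0, "jaw": 0},
    {"x": -0.23, "y": 0.96, "z": 0, "wx": 0, "wy": 0, "wz": 0, "jaw": 0},
    {"x": -0.23, "y": 0.96, "z": 0, "wx": 0, "wy": 0, "wz": 0, "jaw": 0},
    {"x": 0, "y": 0, "z": 0.7, "wx": 0, "wy": 0, "wz": 0, "jaw": 0},
    {"x": 0, "y": 0, "z": 0.7, "wx": 0, "wy": 0, "wz": 0, "jaw": 0},
    {"x": 0, "y": 0, "z": 0.7, "wx": 0, "wy": 0, "wz": 0, "jaw": 0},
    {"x": 0, "y": 0, "z": 0.5, "wx": 0, "wy": 0, "wz": 0, "jaw": 0},
    {"x": 0, "y": 0, "z": 0, "wx": 0, "wy": 0, "wz": 0, "jaw": 0},
    {"x": 0, "y": 0, "z": 0, "wx": 0, "wy": 0, "wz": 0, "jaw": 0}
  ]
}}

```text
time_s: 18.43
ee_pos: [0.5331, 0.1912, 0.1705]
eef_rot: [3.14, 0.001, -2.841]
force: [0.7, 0.1, -1.2]
grip_width: 0.012
```

```bash
python3 -c "
from h import *
plan(.5325,.1915,.0945,np.pi+.303)
im=ctrl.camera('side'); 
cv2.imwrite('pics/s12.png',cv2.resize(im[120:290,200:350],None,fx=3.5,fy=3.5))"
```

```text
t 18.43 pos [0.5331 0.1912 0.1705] rpy [ 3.140e+00  1.000e-03 -2.841e+00] F [ 0.7  0.1 -1.2] w 0.012
  rot units [ 0.02  0.01 -0.03]  shift units AFTER rot [0.02 0.02 3.8 ]  before rot [0.03 0.02 3.8 ]
```

View pics/s12.png

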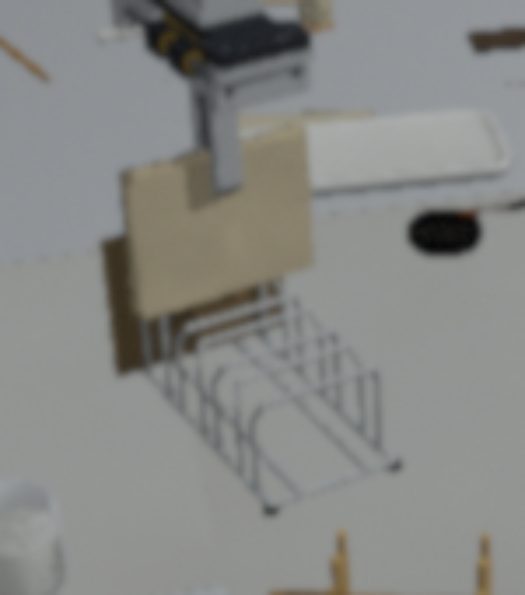

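```bash
python3 -c "
from h import *
for p in ((140,318),(313,265)): print(inw(unproj('side',np.array(p)/3.5+[200,120],.0895)))
print(inw((.5331,.1912)))"
```

```text
[-0.0681  0.0286]
[0.0693 0.0281]
[-0.0002  0.0275]
```

Emit:
{"op": "carry_out", "data": {
  "deltas": [
    {"x": 0, "y": 0, "z": 0.5, "wx": 0, "wy": 0, "wz": 0, "jaw": 0},
    {"x": 0, "y": 0, "z": 0.5, "wx": 0, "wy": 0, "wz": 0, "jaw": 0},
    {"x": 0, "y": 0, "z": 0.5, "wx": 0, "wy": 0, "wz": 0, "jaw": 0},
    {"x": 0, "y": 0, "z": 0.5, "wx": 0, "wy": 0, "wz": 0, "jaw": 0},
    {"x": 0, "y": 0, "z": 0, "wx": 0, "wy": 0, "wz": 0, "jaw": 0}
  ]
}}

```text
time_s: 18.9
ee_pos: [0.5325, 0.1911, 0.1281]
eef_rot: [3.14, -0.001, -2.84]
force: [-1.0, 1.1, -3.1]
grip_width: 0.0113
```

```bash
python3 -c "
from h import *
plan(.5325,.1915,.0945,np.pi+.303)
im=ctrl.camera('side'); 
cv2.imwrite('pics/s13.png',cv2.resize(im[120:290,200:350],None,fx=3.5,fy=3.5))"
```

```text
t 18.9 pos [0.5325 0.1911 0.1281] rpy [ 3.14e+00 -1.00e-03 -2.84e+00] F [-1.   1.1 -3.1] w 0.0113
  rot units [ 0.02 -0.01 -0.02]  shift units AFTER rot [-0.01  0.02  1.68]  before rot [-0.01  0.01  1.68]
```

View pics/s13.png

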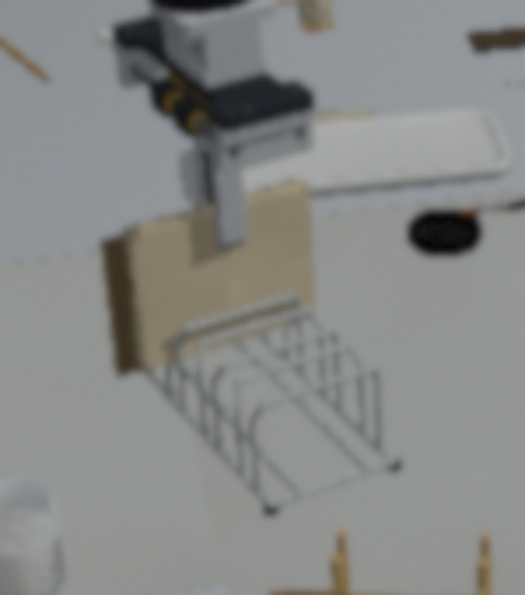

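Emit:
{"op": "carry_out", "data": {
  "deltas": [
    {"x": 0, "y": 0, "z": 0.5, "wx": 0, "wy": 0, "wz": 0, "jaw": 0},
    {"x": 0, "y": 0, "z": 0.5, "wx": 0, "wy": 0, "wz": 0, "jaw": 0},
    {"x": 0, "y": 0, "z": 0.2, "wx": 0, "wy": 0, "wz": 0, "jaw": 0},
    {"x": 0, "y": 0, "z": 0.2, "wx": 0, "wy": 0, "wz": 0, "jaw": 0},
    {"x": 0, "y": 0, "z": 0.1, "wx": 0, "wy": 0, "wz": 0, "jaw": 0},
    {"x": 0, "y": 0, "z": 0, "wx": 0, "wy": 0, "wz": 0, "jaw": 0}
  ]
}}

```text
time_s: 19.45
ee_pos: [0.5332, 0.1913, 0.1001]
eef_rot: [3.14, 0.001, -2.84]
force: [-0.6, 4.8, -4.3]
grip_width: 0.0117
```

Emit:
{"op": "carry_out", "data": {
  "deltas": [
    {"x": 0, "y": 0, "z": 0.08, "wx": 0, "wy": 0, "wz": 0, "jaw": 0},
    {"x": 0, "y": 0, "z": 0, "wx": 0, "wy": 0, "wz": 0, "jaw": 0}
  ]
}}

```text
time_s: 19.62
ee_pos: [0.5335, 0.1914, 0.0991]
eef_rot: [3.14, 0.002, -2.84]
force: [-0.6, 4.6, -2.1]
grip_width: 0.0114
```

Emit:
{"op": "carry_out", "data": {
  "deltas": [
    {"x": 0, "y": 0.08, "z": 0.08, "wx": 0, "wy": 0, "wz": 0, "jaw": 0},
    {"x": 0, "y": 0, "z": 0.08, "wx": 0, "wy": 0, "wz": 0, "jaw": 0},
    {"x": 0, "y": 0, "z": 0, "wx": 0, "wy": 0, "wz": 0, "jaw": 0}
  ]
}}

```text
time_s: 19.87
ee_pos: [0.533, 0.1924, 0.0955]
eef_rot: [3.141, 0.002, -2.84]
force: [0.8, -0.2, -1.8]
grip_width: 0.0117
```

Emit:
{"op": "carry_out", "data": {
  "deltas": [
    {"x": 0, "y": 0, "z": 0.08, "wx": 0, "wy": 0, "wz": 0, "jaw": 0},
    {"x": 0, "y": 0, "z": 0, "wx": 0, "wy": 0, "wz": 0, "jaw": 0}
  ]
}}

```text
time_s: 20.03
ee_pos: [0.533, 0.1925, 0.0939]
eef_rot: [3.141, 0.002, -2.84]
force: [0.4, 0.2, -1.0]
grip_width: 0.0118
```

Emit:
{"op": "carry_out", "data": {
  "deltas": [
    {"x": 0, "y": 0, "z": 0.06, "wx": 0, "wy": 0, "wz": 0, "jaw": 0},
    {"x": 0, "y": 0, "z": 0, "wx": 0, "wy": 0, "wz": 0, "jaw": 0}
  ]
}}

```text
time_s: 20.2
ee_pos: [0.5331, 0.1927, 0.093]
eef_rot: [3.14, 0.002, -2.84]
force: [0.5, 0.1, -1.1]
grip_width: 0.0119
```

Emit:
{"op": "carry_out", "data": {
  "deltas": [
    {"x": 0, "y": 0, "z": 0.04, "wx": 0, "wy": 0, "wz": 0, "jaw": 0},
    {"x": 0, "y": 0, "z": 0, "wx": 0, "wy": 0, "wz": 0, "jaw": 0}
  ]
}}

```text
time_s: 20.37
ee_pos: [0.5332, 0.1928, 0.0928]
eef_rot: [3.14, 0.003, -2.84]
force: [-1.6, -0.8, 4.8]
grip_width: 0.0118
```

The block is down on the wires. I'll release and lift.

Emit:
{"op": "carry_out", "data": {
  "deltas": [
    {"x": 0, "y": 0, "z": 0, "wx": 0, "wy": 0, "wz": 0, "jaw": 15},
    {"x": 0, "y": 0, "z": 0, "wx": 0, "wy": 0, "wz": 0, "jaw": 45},
    {"x": 0, "y": 0, "z": 0, "wx": 0, "wy": 0, "wz": 0, "jaw": 45},
    {"x": 0, "y": 0, "z": 0, "wx": 0, "wy": 0, "wz": 0, "jaw": 45},
    {"x": 0, "y": 0, "z": -0.5, "wx": 0, "wy": 0, "wz": 0, "jaw": 45},
    {"x": 0, "y": 0, "z": -1, "wx": 0, "wy": 0, "wz": 0, "jaw": 45},
    {"x": 0, "y": 0, "z": -1, "wx": 0, "wy": 0, "wz": 0, "jaw": 45},
    {"x": 0, "y": 0, "z": -1, "wx": 0, "wy": 0, "wz": 0, "jaw": 45},
    {"x": 0, "y": 0, "z": -1, "wx": 0, "wy": 0, "wz": 0, "jaw": 45},
    {"x": 0, "y": 0, "z": -0.8, "wx": 0, "wy": 0, "wz": 0, "jaw": 45},
    {"x": 0, "y": 0, "z": 0, "wx": 0, "wy": 0, "wz": 0, "jaw": 45}
  ]
}}

```text
time_s: 21.28
ee_pos: [0.534, 0.1929, 0.2024]
eef_rot: [3.14, 0.008, -2.84]
force: [-0.6, -0.6, 0.9]
grip_width: 0.0423
```

```bash
python3 -c "
from h import *
plan(.5552,-.238,.20,np.pi-.306)
im=ctrl.camera('side'); 
cv2.imwrite('pics/s14.png',cv2.resize(im[120:390,200:370],None,fx=2.2,fy=2.2))"
```

```text
t 21.28 pos [0.534  0.1929 0.2024] rpy [ 3.14   0.008 -2.84 ] F [-0.6 -0.6  0.9] w 0.0423
  rot units [0.04 0.09 7.6 ]  shift units AFTER rot [ -7.5  -20.22   0.12]  before rot [  5.39 -20.89   0.05]
```

View pics/s14.png

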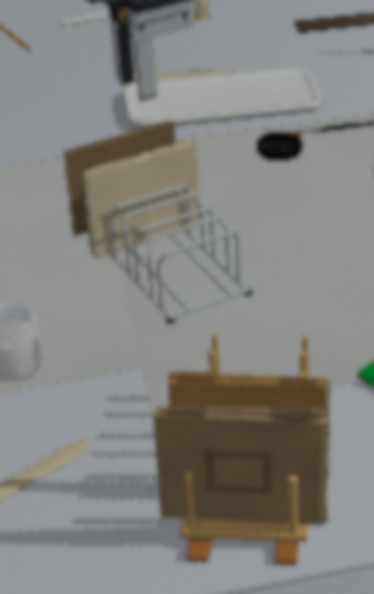

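Emit:
{"op": "carry_out", "data": {
  "deltas": [
    {"x": 0, "y": 0, "z": 0, "wx": 0, "wy": 0.02, "wz": 0.95, "jaw": 45},
    {"x": 0, "y": 0, "z": 0, "wx": 0, "wy": 0, "wz": 0.95, "jaw": 45},
    {"x": 0, "y": 0, "z": 0, "wx": 0, "wy": 0, "wz": 0.95, "jaw": 45},
    {"x": 0, "y": 0, "z": 0, "wx": 0, "wy": 0, "wz": 0.95, "jaw": 45},
    {"x": 0, "y": 0, "z": 0, "wx": 0, "wy": 0, "wz": 0.95, "jaw": 45},
    {"x": 0, "y": 0, "z": 0, "wx": 0, "wy": 0, "wz": 0.95, "jaw": 45},
    {"x": 0, "y": 0, "z": 0, "wx": 0, "wy": 0, "wz": 0.95, "jaw": 45},
    {"x": 0, "y": 0, "z": 0, "wx": 0, "wy": 0, "wz": 0.95, "jaw": 45},
    {"x": -0.36, "y": -0.96, "z": 0, "wx": 0, "wy": 0, "wz": 0, "jaw": 45},
    {"x": -0.36, "y": -0.96, "z": 0, "wx": 0, "wy": 0, "wz": 0, "jaw": 45},
    {"x": -0.36, "y": -0.96, "z": 0, "wx": 0, "wy": 0, "wz": 0, "jaw": 45},
    {"x": -0.36, "y": -0.96, "z": 0, "wx": 0, "wy": 0, "wz": 0, "jaw": 45}
  ]
}}

```text
time_s: 22.33
ee_pos: [0.5366, 0.1098, 0.197]
eef_rot: [3.141, -0.002, 2.836]
force: [1.3, -0.5, -0.7]
grip_width: 0.0424
```

Emit:
{"op": "carry_out", "data": {
  "deltas": [
    {"x": -0.36, "y": -0.96, "z": 0, "wx": 0, "wy": 0, "wz": 0, "jaw": 45},
    {"x": -0.36, "y": -0.96, "z": 0, "wx": 0, "wy": 0, "wz": 0, "jaw": 45},
    {"x": -0.36, "y": -0.96, "z": 0, "wx": 0, "wy": 0, "wz": 0, "jaw": 45},
    {"x": -0.36, "y": -0.96, "z": 0, "wx": 0, "wy": 0, "wz": 0, "jaw": 45},
    {"x": -0.36, "y": -0.96, "z": 0, "wx": 0, "wy": 0, "wz": 0, "jaw": 45},
    {"x": -0.36, "y": -0.96, "z": 0, "wx": 0, "wy": 0, "wz": 0, "jaw": 45},
    {"x": -0.36, "y": -0.96, "z": 0, "wx": 0, "wy": 0, "wz": 0, "jaw": 45},
    {"x": -0.36, "y": -0.96, "z": 0, "wx": 0, "wy": 0, "wz": 0, "jaw": 45},
    {"x": -0.36, "y": -0.96, "z": 0, "wx": 0, "wy": 0, "wz": 0, "jaw": 45},
    {"x": -0.36, "y": -0.96, "z": 0, "wx": 0, "wy": 0, "wz": 0, "jaw": 45},
    {"x": -0.36, "y": -0.96, "z": 0, "wx": 0, "wy": 0, "wz": 0, "jaw": 45},
    {"x": -0.36, "y": -0.96, "z": 0, "wx": 0, "wy": 0, "wz": 0, "jaw": 45}
  ]
}}

```text
time_s: 23.33
ee_pos: [0.5496, -0.136, 0.1966]
eef_rot: [3.14, -0.002, 2.835]
force: [-0.4, -0.5, 0.5]
grip_width: 0.0421
```

Emit:
{"op": "carry_out", "data": {
  "deltas": [
    {"x": -0.36, "y": -0.96, "z": 0, "wx": 0, "wy": 0, "wz": 0, "jaw": 45},
    {"x": -0.36, "y": -0.96, "z": 0, "wx": 0, "wy": 0, "wz": 0, "jaw": 45},
    {"x": -0.36, "y": -0.96, "z": 0, "wx": 0, "wy": 0, "wz": 0, "jaw": 45},
    {"x": -0.36, "y": -0.96, "z": 0, "wx": 0, "wy": 0, "wz": 0, "jaw": 45},
    {"x": -0.36, "y": -0.96, "z": 0, "wx": 0, "wy": 0, "wz": 0, "jaw": 45},
    {"x": 0, "y": 0, "z": 0, "wx": 0, "wy": 0, "wz": 0, "jaw": 45},
    {"x": 0, "y": 0, "z": 0, "wx": 0, "wy": 0, "wz": 0, "jaw": 45}
  ]
}}

```text
time_s: 23.92
ee_pos: [0.555, -0.2378, 0.1963]
eef_rot: [3.14, -0.002, 2.834]
force: [-0.8, 0.8, -0.3]
grip_width: 0.0423
```

```bash
python3 -c "
from h import *
plan(.5552,-.238,.096,np.pi-.306)"
```

```text
t 23.92 pos [ 0.555  -0.2378  0.1963] rpy [ 3.140e+00 -2.000e-03  2.834e+00] F [-0.8  0.8 -0.3] w 0.0423
  rot units [ 0.02 -0.03 -0.02]  shift units AFTER rot [-0.01 -0.01  5.02]  before rot [-0.02 -0.01  5.02]
```

Emit:
{"op": "carry_out", "data": {
  "deltas": [
    {"x": 0, "y": 0, "z": 1, "wx": 0.02, "wy": -0.02, "wz": 0, "jaw": 45},
    {"x": 0, "y": 0, "z": 1, "wx": 0, "wy": 0, "wz": 0, "jaw": 45},
    {"x": 0, "y": 0, "z": 1, "wx": 0, "wy": 0, "wz": 0, "jaw": 45},
    {"x": 0, "y": 0, "z": 1, "wx": 0, "wy": 0, "wz": 0, "jaw": 45},
    {"x": 0, "y": 0, "z": 1, "wx": 0, "wy": 0, "wz": 0, "jaw": 45},
    {"x": 0, "y": 0, "z": 0, "wx": 0, "wy": 0, "wz": 0, "jaw": 45},
    {"x": 0, "y": 0, "z": 0, "wx": 0, "wy": 0, "wz": 0, "jaw": 45}
  ]
}}

```text
time_s: 24.5
ee_pos: [0.5552, -0.2364, 0.0971]
eef_rot: [3.141, -0.001, 2.836]
force: [-0.0, -0.1, 1.5]
grip_width: 0.0427
```

```bash
python3 -c "
from h import *
plan(.5552,-.238,.096,np.pi-.306)
im=ctrl.camera('side'); 
cv2.imwrite('pics/s15.png',cv2.resize(im[150:390,220:390],None,fx=2.4,fy=2.4))"
```

```text
t 24.5 pos [ 0.5552 -0.2364  0.0971] rpy [ 3.141e+00 -1.000e-03  2.836e+00] F [-0.  -0.1  1.5] w 0.0427
  rot units [ 0.   -0.01  0.01]  shift units AFTER rot [-0.02 -0.08  0.06]  before rot [-0.02 -0.08  0.06]
```

View pics/s15.png

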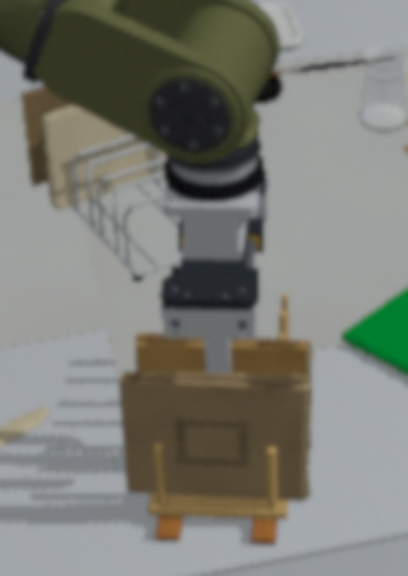

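Emit:
{"op": "carry_out", "data": {
  "deltas": [
    {"x": -0.1, "y": -0.05, "z": 0, "wx": 0, "wy": 0, "wz": 0, "jaw": 45},
    {"x": 0, "y": 0, "z": 0, "wx": 0, "wy": 0, "wz": 0, "jaw": 0},
    {"x": 0, "y": 0, "z": 0, "wx": 0, "wy": 0, "wz": 0, "jaw": 0},
    {"x": 0, "y": 0, "z": 0, "wx": 0, "wy": 0, "wz": 0, "jaw": 0},
    {"x": 0, "y": 0, "z": 0, "wx": 0, "wy": 0, "wz": 0, "jaw": 0},
    {"x": 0, "y": 0, "z": 0, "wx": 0, "wy": 0, "wz": 0, "jaw": 0},
    {"x": 0, "y": 0, "z": 0, "wx": 0, "wy": 0, "wz": 0, "jaw": 0}
  ]
}}

```text
time_s: 25.13
ee_pos: [0.5572, -0.239, 0.0977]
eef_rot: [-3.141, 0.001, 2.835]
force: [-0.5, 0.7, 0.7]
grip_width: 0.0111
```

Emit:
{"op": "carry_out", "data": {
  "deltas": [
    {"x": 0, "y": 0, "z": -0.5, "wx": 0, "wy": 0, "wz": 0, "jaw": 0},
    {"x": 0, "y": 0, "z": -1, "wx": 0, "wy": 0, "wz": 0, "jaw": 0},
    {"x": 0, "y": 0, "z": -1, "wx": 0, "wy": 0, "wz": 0, "jaw": 0},
    {"x": 0, "y": 0, "z": -1, "wx": 0, "wy": 0, "wz": 0, "jaw": 0},
    {"x": 0, "y": 0, "z": -1, "wx": 0, "wy": 0, "wz": 0, "jaw": 0},
    {"x": 0, "y": 0, "z": -0.5, "wx": 0, "wy": 0, "wz": 0, "jaw": 0},
    {"x": 0, "y": 0, "z": 0, "wx": 0, "wy": 0, "wz": 0, "jaw": 0}
  ]
}}

```text
time_s: 25.72
ee_pos: [0.5578, -0.2393, 0.2004]
eef_rot: [-3.141, 0.005, 2.835]
force: [-0.3, 0.2, -1.1]
grip_width: 0.0109
```

```bash
python3 -c "
from h import *
plan(.5505,.138,.2,np.pi+.303)
im=ctrl.camera('side'); 
cv2.imwrite('pics/s16.png',cv2.resize(im[150:390,220:390],None,fx=2.4,fy=2.4))"
```

```text
t 25.72 pos [ 0.5578 -0.2393  0.2004] rpy [-3.141  0.005  2.835] F [-0.3  0.2 -1.1] w 0.0109
  rot units [-0.03  0.06 -7.61]  shift units AFTER rot [-5.28 18.11  0.02]  before rot [ 6.03 17.88 -0.03]
```

View pics/s16.png

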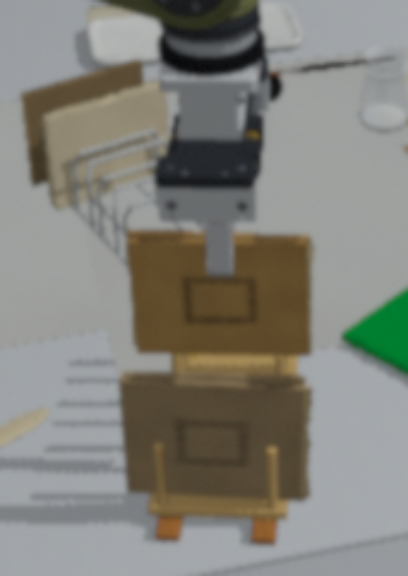

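Emit:
{"op": "carry_out", "data": {
  "deltas": [
    {"x": 0.17, "y": 0.5, "z": -0.4, "wx": 0, "wy": 0, "wz": 0, "jaw": 0},
    {"x": 0.35, "y": 1, "z": -0.4, "wx": 0, "wy": 0, "wz": 0, "jaw": 0},
    {"x": 0.35, "y": 1, "z": -0.4, "wx": 0, "wy": 0, "wz": 0, "jaw": 0},
    {"x": 0.35, "y": 1, "z": 0, "wx": 0, "wy": 0, "wz": 0, "jaw": 0},
    {"x": 0.35, "y": 1, "z": 0, "wx": 0, "wy": 0, "wz": 0, "jaw": 0},
    {"x": 0.35, "y": 1, "z": 0, "wx": 0, "wy": 0, "wz": 0, "jaw": 0},
    {"x": 0.35, "y": 1, "z": 0, "wx": 0, "wy": 0, "wz": 0, "jaw": 0},
    {"x": 0.35, "y": 1, "z": 0, "wx": 0, "wy": 0, "wz": 0, "jaw": 0},
    {"x": 0.35, "y": 1, "z": 0, "wx": 0, "wy": 0, "wz": 0, "jaw": 0},
    {"x": 0.35, "y": 1, "z": 0, "wx": 0, "wy": 0, "wz": 0, "jaw": 0},
    {"x": 0.35, "y": 1, "z": 0, "wx": 0, "wy": 0, "wz": 0, "jaw": 0},
    {"x": 0.35, "y": 1, "z": 0, "wx": 0, "wy": 0, "wz": 0, "jaw": 0}
  ]
}}

```text
time_s: 26.77
ee_pos: [0.5489, 0.0063, 0.2207]
eef_rot: [-3.141, -0.001, 2.836]
force: [-0.0, -0.6, -2.0]
grip_width: 0.0106
```

Emit:
{"op": "carry_out", "data": {
  "deltas": [
    {"x": 0.35, "y": 1, "z": 0, "wx": 0, "wy": 0, "wz": 0, "jaw": 0},
    {"x": 0.35, "y": 1, "z": 0, "wx": 0, "wy": 0, "wz": 0, "jaw": 0},
    {"x": 0.35, "y": 1, "z": 0, "wx": 0, "wy": 0, "wz": 0, "jaw": 0},
    {"x": 0, "y": 0, "z": 0, "wx": 0, "wy": 0.02, "wz": -0.95, "jaw": 0},
    {"x": 0, "y": 0, "z": 0, "wx": 0, "wy": 0, "wz": -0.95, "jaw": 0},
    {"x": 0, "y": 0, "z": 0, "wx": 0, "wy": 0, "wz": -0.95, "jaw": 0},
    {"x": 0, "y": 0, "z": 0, "wx": 0, "wy": 0, "wz": -0.95, "jaw": 0},
    {"x": 0, "y": 0, "z": 0, "wx": 0, "wy": 0, "wz": -0.95, "jaw": 0},
    {"x": 0, "y": 0, "z": 0, "wx": 0, "wy": 0, "wz": -0.95, "jaw": 0},
    {"x": 0, "y": 0, "z": 0, "wx": 0, "wy": 0, "wz": -0.95, "jaw": 0},
    {"x": 0, "y": 0, "z": 0, "wx": 0, "wy": 0, "wz": -0.95, "jaw": 0},
    {"x": 0, "y": 0, "z": 0, "wx": 0, "wy": 0, "wz": 0, "jaw": 0}
  ]
}}

```text
time_s: 27.77
ee_pos: [0.5471, 0.0687, 0.2207]
eef_rot: [3.141, -0.002, -2.836]
force: [-0.5, 0.6, -1.6]
grip_width: 0.011
```

```bash
python3 -c "
from h import *
plan(.5500,.139,.16,np.pi+.303)"
```

```text
t 27.77 pos [0.5471 0.0687 0.2207] rpy [ 3.141e+00 -2.000e-03 -2.836e+00] F [-0.5  0.6 -1.6] w 0.011
  rot units [ 0.01 -0.03  0.03]  shift units AFTER rot [-1.19  3.31  3.03]  before rot [-1.2   3.31  3.03]
```

Emit:
{"op": "carry_out", "data": {
  "deltas": [
    {"x": -0.3, "y": 0.83, "z": 0, "wx": 0, "wy": -0.02, "wz": 0.03, "jaw": 0},
    {"x": -0.3, "y": 0.83, "z": 0, "wx": 0, "wy": 0, "wz": 0, "jaw": 0},
    {"x": -0.3, "y": 0.83, "z": 0, "wx": 0, "wy": 0, "wz": 0, "jaw": 0},
    {"x": -0.3, "y": 0.83, "z": 0, "wx": 0, "wy": 0, "wz": 0, "jaw": 0},
    {"x": 0, "y": 0, "z": 0.7, "wx": 0, "wy": 0, "wz": 0, "jaw": 0},
    {"x": 0, "y": 0, "z": 0.7, "wx": 0, "wy": 0, "wz": 0, "jaw": 0},
    {"x": 0, "y": 0, "z": 0.7, "wx": 0, "wy": 0, "wz": 0, "jaw": 0},
    {"x": 0, "y": 0, "z": 0.6, "wx": 0, "wy": 0, "wz": 0, "jaw": 0},
    {"x": 0, "y": 0, "z": 0, "wx": 0, "wy": 0, "wz": 0, "jaw": 0},
    {"x": 0, "y": 0, "z": 0, "wx": 0, "wy": 0, "wz": 0, "jaw": 0}
  ]
}}

```text
time_s: 28.6
ee_pos: [0.5508, 0.1388, 0.1671]
eef_rot: [3.141, -0.0, -2.843]
force: [-0.1, -0.7, -1.0]
grip_width: 0.011
```

```bash
python3 -c "
from h import *
plan(.5500,.139,.0925,np.pi+.303)
im=ctrl.camera('side'); 
cv2.imwrite('pics/s17.png',cv2.resize(im[120:290,200:350],None,fx=3.5,fy=3.5))"
```

```text
t 28.6 pos [0.5508 0.1388 0.1671] rpy [ 3.141 -0.    -2.843] F [-0.1 -0.7 -1. ] w 0.011
  rot units [ 0.   -0.   -0.06]  shift units AFTER rot [0.04 0.02 3.73]  before rot [0.03 0.02 3.73]
```

View pics/s17.png

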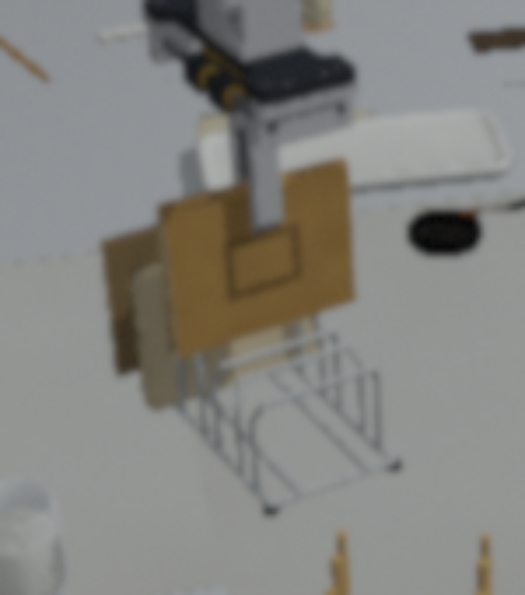

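Emit:
{"op": "carry_out", "data": {
  "deltas": [
    {"x": 0, "y": 0, "z": 0.5, "wx": 0, "wy": 0, "wz": 0, "jaw": 0},
    {"x": 0, "y": 0, "z": 0.5, "wx": 0, "wy": 0, "wz": 0, "jaw": 0},
    {"x": 0, "y": 0, "z": 0.5, "wx": 0, "wy": 0, "wz": 0, "jaw": 0},
    {"x": 0, "y": 0, "z": 0.5, "wx": 0, "wy": 0, "wz": 0, "jaw": 0},
    {"x": 0, "y": 0, "z": 0, "wx": 0, "wy": 0, "wz": 0, "jaw": 0}
  ]
}}

```text
time_s: 29.07
ee_pos: [0.5501, 0.1385, 0.1248]
eef_rot: [3.141, -0.003, -2.842]
force: [-0.6, -0.4, -1.7]
grip_width: 0.0111
```

```bash
python3 -c "
from h import *
plan(.5500,.139,.0925,np.pi+.303)
im=ctrl.camera('side'); 
cv2.imwrite('pics/s18.png',cv2.resize(im[120:290,200:350],None,fx=3.5,fy=3.5))"
```

```text
t 29.07 pos [0.5501 0.1385 0.1248] rpy [ 3.141e+00 -3.000e-03 -2.842e+00] F [-0.6 -0.4 -1.7] w 0.0111
  rot units [ 0.01 -0.03 -0.05]  shift units AFTER rot [-0.    0.03  1.61]  before rot [-0.01  0.03  1.61]
```

View pics/s18.png

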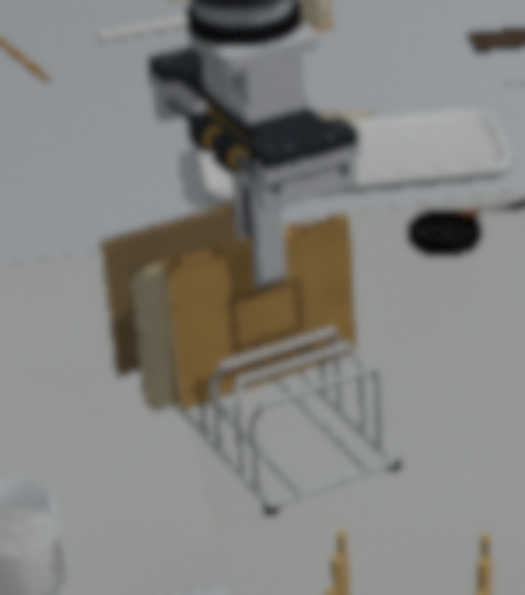

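Emit:
{"op": "carry_out", "data": {
  "deltas": [
    {"x": 0, "y": 0, "z": 0.5, "wx": 0, "wy": 0, "wz": 0, "jaw": 0},
    {"x": 0, "y": 0, "z": 0.5, "wx": 0, "wy": 0, "wz": 0, "jaw": 0},
    {"x": 0, "y": 0, "z": 0.2, "wx": 0, "wy": 0, "wz": 0, "jaw": 0},
    {"x": 0, "y": 0, "z": 0.1, "wx": 0, "wy": 0, "wz": 0, "jaw": 0},
    {"x": 0, "y": 0, "z": 0.1, "wx": 0, "wy": 0, "wz": 0, "jaw": 0},
    {"x": 0, "y": 0, "z": 0, "wx": 0, "wy": 0, "wz": 0, "jaw": 0},
    {"x": 0, "y": 0, "z": 0, "wx": 0, "wy": 0, "wz": 0, "jaw": 0}
  ]
}}

```text
time_s: 29.7
ee_pos: [0.5514, 0.1387, 0.0997]
eef_rot: [3.142, 0.002, -2.842]
force: [0.3, -0.1, -0.5]
grip_width: 0.0111
```

Emit:
{"op": "carry_out", "data": {
  "deltas": [
    {"x": 0, "y": 0, "z": 0.08, "wx": 0, "wy": 0, "wz": 0, "jaw": 0},
    {"x": 0, "y": 0, "z": 0.04, "wx": 0, "wy": 0, "wz": 0, "jaw": 0},
    {"x": 0, "y": 0, "z": 0, "wx": 0, "wy": 0, "wz": 0, "jaw": 0}
  ]
}}

```text
time_s: 29.95
ee_pos: [0.5512, 0.1387, 0.097]
eef_rot: [3.142, 0.001, -2.842]
force: [1.0, -0.0, -1.4]
grip_width: 0.011
```

Emit:
{"op": "carry_out", "data": {
  "deltas": [
    {"x": 0, "y": 0, "z": 0.1, "wx": 0, "wy": 0, "wz": 0, "jaw": 0},
    {"x": 0, "y": 0, "z": 0.07, "wx": 0, "wy": 0, "wz": 0, "jaw": 0},
    {"x": 0, "y": 0, "z": 0, "wx": 0, "wy": 0, "wz": 0, "jaw": 0}
  ]
}}

```text
time_s: 30.2
ee_pos: [0.5511, 0.1387, 0.0933]
eef_rot: [3.141, 0.001, -2.842]
force: [-0.4, 0.0, -2.1]
grip_width: 0.0109
```

Emit:
{"op": "carry_out", "data": {
  "deltas": [
    {"x": 0, "y": 0, "z": 0.06, "wx": 0, "wy": 0, "wz": 0, "jaw": 0},
    {"x": 0, "y": 0, "z": 0, "wx": 0, "wy": 0, "wz": 0, "jaw": 0}
  ]
}}

```text
time_s: 30.37
ee_pos: [0.5511, 0.1387, 0.0922]
eef_rot: [3.142, 0.001, -2.842]
force: [0.0, -0.4, -1.3]
grip_width: 0.0111
```

Emit:
{"op": "carry_out", "data": {
  "deltas": [
    {"x": 0, "y": 0, "z": 0.04, "wx": 0, "wy": 0, "wz": 0, "jaw": 0},
    {"x": 0, "y": 0, "z": 0, "wx": 0, "wy": 0, "wz": 0, "jaw": 0}
  ]
}}

```text
time_s: 30.53
ee_pos: [0.5512, 0.1387, 0.0916]
eef_rot: [3.142, 0.001, -2.842]
force: [0.7, -0.4, -1.0]
grip_width: 0.0108
```

Emit:
{"op": "carry_out", "data": {
  "deltas": [
    {"x": 0, "y": 0, "z": 0.04, "wx": 0, "wy": 0, "wz": 0, "jaw": 0},
    {"x": 0, "y": 0, "z": 0, "wx": 0, "wy": 0, "wz": 0, "jaw": 0}
  ]
}}

```text
time_s: 30.7
ee_pos: [0.5514, 0.1387, 0.0911]
eef_rot: [3.142, 0.002, -2.842]
force: [-0.4, -0.1, 3.0]
grip_width: 0.011
```

Emit:
{"op": "carry_out", "data": {
  "deltas": [
    {"x": 0, "y": 0, "z": 0, "wx": 0, "wy": 0, "wz": 0, "jaw": 15},
    {"x": 0, "y": 0, "z": 0, "wx": 0, "wy": 0, "wz": 0, "jaw": 45},
    {"x": 0, "y": 0, "z": 0, "wx": 0, "wy": 0, "wz": 0, "jaw": 45},
    {"x": 0, "y": 0, "z": 0, "wx": 0, "wy": 0, "wz": 0, "jaw": 45},
    {"x": 0, "y": 0, "z": -0.5, "wx": 0, "wy": 0, "wz": 0, "jaw": 45},
    {"x": 0, "y": 0, "z": -1, "wx": 0, "wy": 0, "wz": 0, "jaw": 45},
    {"x": 0, "y": 0, "z": -1, "wx": 0, "wy": 0, "wz": 0, "jaw": 45},
    {"x": 0, "y": 0, "z": -1, "wx": 0, "wy": 0, "wz": 0, "jaw": 45},
    {"x": 0, "y": 0, "z": -1, "wx": 0, "wy": 0, "wz": 0, "jaw": 45},
    {"x": 0, "y": 0, "z": -0.8, "wx": 0, "wy": 0, "wz": 0, "jaw": 45},
    {"x": 0, "y": 0, "z": 0, "wx": 0, "wy": 0, "wz": 0, "jaw": 45}
  ]
}}

```text
time_s: 31.62
ee_pos: [0.5522, 0.1389, 0.201]
eef_rot: [-3.141, 0.007, -2.842]
force: [-0.3, -0.7, 0.1]
grip_width: 0.042
```

```bash
python3 -c "
from h import *
plan(.5355,-.302,.21,np.pi-.306)
im=ctrl.camera('side'); 
cv2.imwrite('pics/s19.png',cv2.resize(im[120:390,200:370],None,fx=2.2,fy=2.2))"
```

```text
t 31.62 pos [0.5522 0.1389 0.201 ] rpy [-3.141  0.007 -2.842] F [-0.3 -0.7  0.1] w 0.042
  rot units [0.02 0.08 7.57]  shift units AFTER rot [ -5.84 -21.27  -0.45]  before rot [  7.3  -20.82  -0.49]
```

View pics/s19.png

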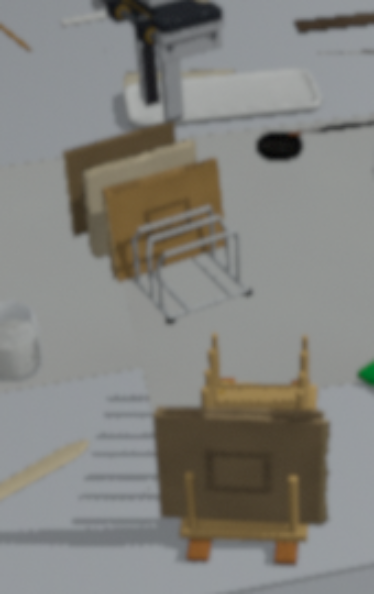

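Emit:
{"op": "carry_out", "data": {
  "deltas": [
    {"x": 0, "y": 0, "z": -0.1, "wx": 0, "wy": 0.02, "wz": 0.95, "jaw": 45},
    {"x": 0, "y": 0, "z": -0.1, "wx": 0, "wy": 0, "wz": 0.95, "jaw": 45},
    {"x": 0, "y": 0, "z": -0.1, "wx": 0, "wy": 0, "wz": 0.95, "jaw": 45},
    {"x": 0, "y": 0, "z": -0.1, "wx": 0, "wy": 0, "wz": 0.95, "jaw": 45},
    {"x": 0, "y": 0, "z": -0.1, "wx": 0, "wy": 0, "wz": 0.95, "jaw": 45},
    {"x": 0, "y": 0, "z": -0.1, "wx": 0, "wy": 0, "wz": 0.95, "jaw": 45},
    {"x": 0, "y": 0, "z": -0.1, "wx": 0, "wy": 0, "wz": 0.95, "jaw": 45},
    {"x": 0, "y": 0, "z": 0, "wx": 0, "wy": 0, "wz": 0.95, "jaw": 45},
    {"x": -0.26, "y": -0.97, "z": 0, "wx": 0, "wy": 0, "wz": 0, "jaw": 45},
    {"x": -0.26, "y": -0.97, "z": 0, "wx": 0, "wy": 0, "wz": 0, "jaw": 45},
    {"x": -0.26, "y": -0.97, "z": 0, "wx": 0, "wy": 0, "wz": 0, "jaw": 45},
    {"x": -0.26, "y": -0.97, "z": 0, "wx": 0, "wy": 0, "wz": 0, "jaw": 45}
  ]
}}

```text
time_s: 32.67
ee_pos: [0.5468, 0.0576, 0.2097]
eef_rot: [-3.141, -0.002, 2.833]
force: [0.4, 0.4, 0.9]
grip_width: 0.0426
```

Emit:
{"op": "carry_out", "data": {
  "deltas": [
    {"x": -0.26, "y": -0.97, "z": 0, "wx": 0, "wy": 0, "wz": 0, "jaw": 45},
    {"x": -0.26, "y": -0.97, "z": 0, "wx": 0, "wy": 0, "wz": 0, "jaw": 45},
    {"x": -0.26, "y": -0.97, "z": 0, "wx": 0, "wy": 0, "wz": 0, "jaw": 45},
    {"x": -0.26, "y": -0.97, "z": 0, "wx": 0, "wy": 0, "wz": 0, "jaw": 45},
    {"x": -0.26, "y": -0.97, "z": 0, "wx": 0, "wy": 0, "wz": 0, "jaw": 45},
    {"x": -0.26, "y": -0.97, "z": 0, "wx": 0, "wy": 0, "wz": 0, "jaw": 45},
    {"x": -0.26, "y": -0.97, "z": 0, "wx": 0, "wy": 0, "wz": 0, "jaw": 45},
    {"x": -0.26, "y": -0.97, "z": 0, "wx": 0, "wy": 0, "wz": 0, "jaw": 45},
    {"x": -0.26, "y": -0.97, "z": 0, "wx": 0, "wy": 0, "wz": 0, "jaw": 45},
    {"x": -0.26, "y": -0.97, "z": 0, "wx": 0, "wy": 0, "wz": 0, "jaw": 45},
    {"x": -0.26, "y": -0.97, "z": 0, "wx": 0, "wy": 0, "wz": 0, "jaw": 45},
    {"x": -0.26, "y": -0.97, "z": 0, "wx": 0, "wy": 0, "wz": 0, "jaw": 45}
  ]
}}

```text
time_s: 33.67
ee_pos: [0.5356, -0.1832, 0.2097]
eef_rot: [-3.142, -0.002, 2.833]
force: [0.3, 0.2, 0.5]
grip_width: 0.0426
```

Emit:
{"op": "carry_out", "data": {
  "deltas": [
    {"x": -0.26, "y": -0.97, "z": 0, "wx": 0, "wy": 0, "wz": 0, "jaw": 45},
    {"x": -0.26, "y": -0.97, "z": 0, "wx": 0, "wy": 0, "wz": 0, "jaw": 45},
    {"x": -0.26, "y": -0.97, "z": 0, "wx": 0, "wy": 0, "wz": 0, "jaw": 45},
    {"x": -0.26, "y": -0.97, "z": 0, "wx": 0, "wy": 0, "wz": 0, "jaw": 45},
    {"x": -0.26, "y": -0.97, "z": 0, "wx": 0, "wy": 0, "wz": 0, "jaw": 45},
    {"x": -0.26, "y": -0.97, "z": 0, "wx": 0, "wy": 0, "wz": 0, "jaw": 45},
    {"x": 0, "y": 0, "z": 0, "wx": 0, "wy": 0, "wz": 0, "jaw": 45},
    {"x": 0, "y": 0, "z": 0, "wx": 0, "wy": 0, "wz": 0, "jaw": 45}
  ]
}}

```text
time_s: 34.33
ee_pos: [0.53, -0.3029, 0.2096]
eef_rot: [3.141, -0.002, 2.832]
force: [0.9, 0.4, -0.0]
grip_width: 0.0422
```

```bash
python3 -c "
from h import *
plan(.5355,-.302,.113,np.pi-.306)
im=ctrl.camera('side'); 
cv2.imwrite('pics/s20.png',cv2.resize(im[150:390,220:390],None,fx=2.4,fy=2.4))"
```

```text
t 34.33 pos [ 0.53   -0.3029  0.2096] rpy [ 3.141e+00 -2.000e-03  2.832e+00] F [ 0.9  0.4 -0. ] w 0.0422
  rot units [ 0.01 -0.03 -0.05]  shift units AFTER rot [-0.25  0.13  4.83]  before rot [-0.26  0.13  4.83]
```

View pics/s20.png

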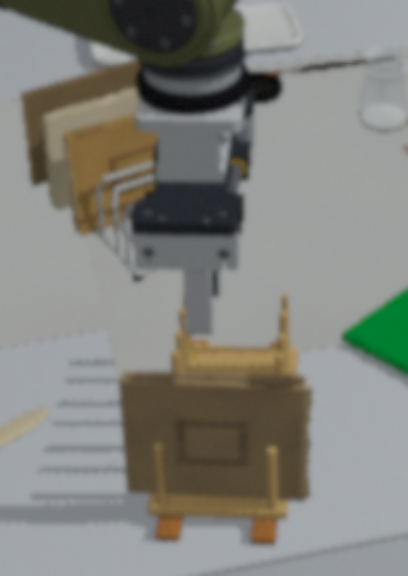

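Emit:
{"op": "carry_out", "data": {
  "deltas": [
    {"x": -0.28, "y": 0.08, "z": 0.6, "wx": 0, "wy": 0, "wz": -0.05, "jaw": 60},
    {"x": 0, "y": 0, "z": 0.6, "wx": 0, "wy": 0, "wz": 0, "jaw": 60},
    {"x": 0, "y": 0, "z": 0.6, "wx": 0, "wy": 0, "wz": 0, "jaw": 60},
    {"x": 0, "y": 0, "z": 1, "wx": 0, "wy": 0, "wz": 0, "jaw": 60},
    {"x": 0, "y": 0, "z": 1, "wx": 0, "wy": 0, "wz": 0, "jaw": 60},
    {"x": 0, "y": 0, "z": 1, "wx": 0, "wy": 0, "wz": 0, "jaw": 60},
    {"x": 0, "y": 0, "z": 0, "wx": 0, "wy": 0, "wz": 0, "jaw": 60},
    {"x": 0, "y": 0, "z": 0, "wx": 0, "wy": 0, "wz": 0, "jaw": 60}
  ]
}}

```text
time_s: 35.05
ee_pos: [0.5358, -0.3022, 0.1136]
eef_rot: [3.141, -0.003, 2.837]
force: [-1.1, 0.4, 1.2]
grip_width: 0.0561
```

```bash
python3 -c "
from h import *
plan(.5355,-.302,.113,np.pi-.306)
im=ctrl.camera('side'); 
cv2.imwrite('pics/s21.png',cv2.resize(im[150:390,220:390],None,fx=2.4,fy=2.4))"
```

```text
t 35.05 pos [ 0.5358 -0.3022  0.1136] rpy [ 3.141e+00 -3.000e-03  2.837e+00] F [-1.1  0.4  1.2] w 0.0561
  rot units [ 0.01 -0.04  0.02]  shift units AFTER rot [0.02 0.01 0.03]  before rot [0.02 0.01 0.03]
```

View pics/s21.png

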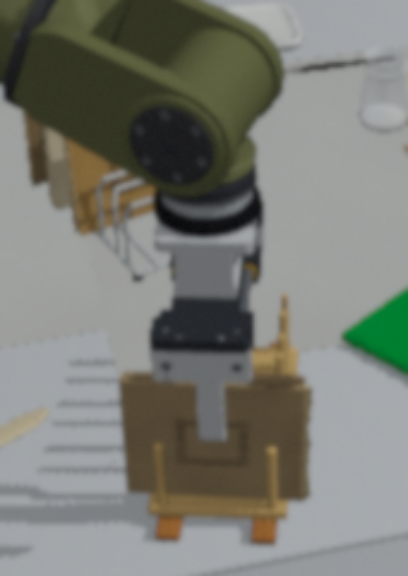

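Emit:
{"op": "carry_out", "data": {
  "deltas": [
    {"x": -0.1, "y": 0, "z": 0, "wx": 0, "wy": 0, "wz": 0, "jaw": 60},
    {"x": 0, "y": 0, "z": 0, "wx": 0, "wy": 0, "wz": 0, "jaw": 0},
    {"x": 0, "y": 0, "z": 0, "wx": 0, "wy": 0, "wz": 0, "jaw": 0},
    {"x": 0, "y": 0, "z": 0, "wx": 0, "wy": 0, "wz": 0, "jaw": 0},
    {"x": 0, "y": 0, "z": 0, "wx": 0, "wy": 0, "wz": 0, "jaw": 0},
    {"x": 0, "y": 0, "z": 0, "wx": 0, "wy": 0, "wz": 0, "jaw": 0},
    {"x": 0, "y": 0, "z": 0, "wx": 0, "wy": 0, "wz": 0, "jaw": 0},
    {"x": 0, "y": 0, "z": 0, "wx": 0, "wy": 0, "wz": 0, "jaw": 0}
  ]
}}

```text
time_s: 35.77
ee_pos: [0.5382, -0.3033, 0.1149]
eef_rot: [3.141, -0.001, 2.837]
force: [2.6, 8.8, -0.0]
grip_width: 0.0133
```

Emit:
{"op": "carry_out", "data": {
  "deltas": [
    {"x": 0, "y": 0, "z": -0.5, "wx": 0, "wy": 0, "wz": 0, "jaw": 0},
    {"x": 0, "y": 0, "z": -1, "wx": 0, "wy": 0, "wz": 0, "jaw": 0},
    {"x": 0, "y": 0, "z": -1, "wx": 0, "wy": 0, "wz": 0, "jaw": 0},
    {"x": 0, "y": 0, "z": -1, "wx": 0, "wy": 0, "wz": 0, "jaw": 0},
    {"x": 0, "y": 0, "z": -1, "wx": 0, "wy": 0, "wz": 0, "jaw": 0},
    {"x": 0, "y": 0, "z": -0.7, "wx": 0, "wy": 0, "wz": 0, "jaw": 0},
    {"x": 0, "y": 0, "z": 0, "wx": 0, "wy": 0, "wz": 0, "jaw": 0}
  ]
}}

```text
time_s: 36.35
ee_pos: [0.5389, -0.304, 0.2221]
eef_rot: [-3.14, 0.004, 2.837]
force: [0.5, 0.0, -1.3]
grip_width: 0.0098
```

```bash
python3 -c "
from h import *
plan(.5675,.0835,.22,np.pi+.303)
im=ctrl.camera('side'); 
cv2.imwrite('pics/s22.png',cv2.resize(im[150:390,220:390],None,fx=2.4,fy=2.4))"
```

```text
t 36.35 pos [ 0.5389 -0.304   0.2221] rpy [-3.14   0.004  2.837] F [ 0.5  0.  -1.3] w 0.0098
  rot units [-0.03  0.04 -7.59]  shift units AFTER rot [-7.14 18.07  0.1 ]  before rot [ 4.45 18.91  0.06]
```

View pics/s22.png

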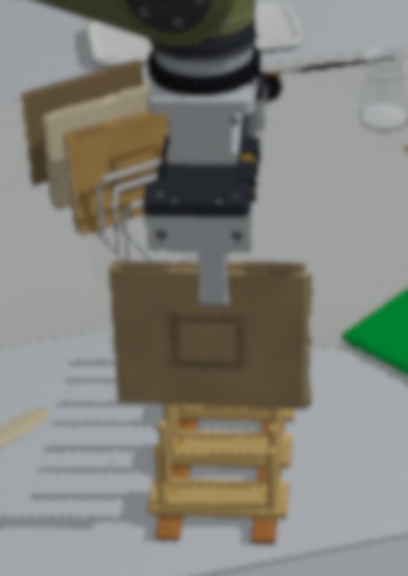

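Emit:
{"op": "carry_out", "data": {
  "deltas": [
    {"x": 0.12, "y": 0.5, "z": -0.3, "wx": 0, "wy": 0, "wz": 0, "jaw": 0},
    {"x": 0.24, "y": 1, "z": -0.3, "wx": 0, "wy": 0, "wz": 0, "jaw": 0},
    {"x": 0.24, "y": 1, "z": -0.3, "wx": 0, "wy": 0, "wz": 0, "jaw": 0},
    {"x": 0.24, "y": 1, "z": 0, "wx": 0, "wy": 0, "wz": 0, "jaw": 0},
    {"x": 0.24, "y": 1, "z": 0, "wx": 0, "wy": 0, "wz": 0, "jaw": 0},
    {"x": 0.24, "y": 1, "z": 0, "wx": 0, "wy": 0, "wz": 0, "jaw": 0},
    {"x": 0.24, "y": 1, "z": 0, "wx": 0, "wy": 0, "wz": 0, "jaw": 0},
    {"x": 0.24, "y": 1, "z": 0, "wx": 0, "wy": 0, "wz": 0, "jaw": 0},
    {"x": 0.24, "y": 1, "z": 0, "wx": 0, "wy": 0, "wz": 0, "jaw": 0},
    {"x": 0.24, "y": 1, "z": 0, "wx": 0, "wy": 0, "wz": 0, "jaw": 0},
    {"x": 0.24, "y": 1, "z": 0, "wx": 0, "wy": 0, "wz": 0, "jaw": 0},
    {"x": 0.24, "y": 1, "z": 0, "wx": 0, "wy": 0, "wz": 0, "jaw": 0}
  ]
}}

```text
time_s: 37.4
ee_pos: [0.5539, -0.0658, 0.2358]
eef_rot: [-3.141, -0.002, 2.837]
force: [-0.7, -0.0, -1.3]
grip_width: 0.0099
```

Emit:
{"op": "carry_out", "data": {
  "deltas": [
    {"x": 0.24, "y": 1, "z": 0, "wx": 0, "wy": 0, "wz": 0, "jaw": 0},
    {"x": 0.24, "y": 1, "z": 0, "wx": 0, "wy": 0, "wz": 0, "jaw": 0},
    {"x": 0.24, "y": 1, "z": 0, "wx": 0, "wy": 0, "wz": 0, "jaw": 0},
    {"x": 0, "y": 0, "z": 0, "wx": 0, "wy": 0, "wz": -0.95, "jaw": 0},
    {"x": 0, "y": 0, "z": 0, "wx": 0, "wy": 0, "wz": -0.95, "jaw": 0},
    {"x": 0, "y": 0, "z": 0, "wx": 0, "wy": 0, "wz": -0.95, "jaw": 0},
    {"x": 0, "y": 0, "z": 0, "wx": 0, "wy": 0, "wz": -0.95, "jaw": 0},
    {"x": 0, "y": 0, "z": 0, "wx": 0, "wy": 0, "wz": -0.95, "jaw": 0},
    {"x": 0, "y": 0, "z": 0, "wx": 0, "wy": 0, "wz": -0.95, "jaw": 0},
    {"x": 0, "y": 0, "z": 0, "wx": 0, "wy": 0, "wz": -0.95, "jaw": 0},
    {"x": 0, "y": 0, "z": 0, "wx": 0, "wy": 0, "wz": -0.95, "jaw": 0},
    {"x": 0, "y": 0, "z": 0, "wx": 0, "wy": 0, "wz": 0, "jaw": 0}
  ]
}}

```text
time_s: 38.4
ee_pos: [0.5582, -0.0054, 0.2358]
eef_rot: [3.141, -0.002, -2.834]
force: [0.4, -0.3, -2.3]
grip_width: 0.0099
```

```bash
python3 -c "
from h import *
plan(.567,.0835,.185,np.pi+.303)"
```

```text
t 38.4 pos [ 0.5582 -0.0054  0.2358] rpy [ 3.141e+00 -2.000e-03 -2.834e+00] F [ 0.4 -0.3 -2.3] w 0.0099
  rot units [ 0.01 -0.03  0.05]  shift units AFTER rot [-1.75  4.11  2.54]  before rot [-1.77  4.1   2.54]
```

Emit:
{"op": "carry_out", "data": {
  "deltas": [
    {"x": -0.35, "y": 0.82, "z": 0, "wx": 0, "wy": -0.02, "wz": 0.04, "jaw": 0},
    {"x": -0.35, "y": 0.82, "z": 0, "wx": 0, "wy": 0, "wz": 0, "jaw": 0},
    {"x": -0.35, "y": 0.82, "z": 0, "wx": 0, "wy": 0, "wz": 0, "jaw": 0},
    {"x": -0.35, "y": 0.82, "z": 0, "wx": 0, "wy": 0, "wz": 0, "jaw": 0},
    {"x": -0.35, "y": 0.82, "z": 0, "wx": 0, "wy": 0, "wz": 0, "jaw": 0},
    {"x": 0, "y": 0, "z": 0.7, "wx": 0, "wy": 0, "wz": 0, "jaw": 0},
    {"x": 0, "y": 0, "z": 0.7, "wx": 0, "wy": 0, "wz": 0, "jaw": 0},
    {"x": 0, "y": 0, "z": 0.7, "wx": 0, "wy": 0, "wz": 0, "jaw": 0},
    {"x": 0, "y": 0, "z": 0.2, "wx": 0, "wy": 0, "wz": 0, "jaw": 0},
    {"x": 0, "y": 0, "z": 0, "wx": 0, "wy": 0, "wz": 0, "jaw": 0},
    {"x": 0, "y": 0, "z": 0, "wx": 0, "wy": 0, "wz": 0, "jaw": 0}
  ]
}}

```text
time_s: 39.32
ee_pos: [0.5679, 0.0829, 0.1912]
eef_rot: [3.141, 0.001, -2.842]
force: [-1.3, -0.1, 0.3]
grip_width: 0.0096
```

```bash
python3 -c "
from h import *
plan(.567,.0835,.110,np.pi+.303)
im=ctrl.camera('side'); 
cv2.imwrite('pics/s23.png',cv2.resize(im[120:290,200:350],None,fx=3.5,fy=3.5))"
```

```text
t 39.32 pos [0.5679 0.0829 0.1912] rpy [ 3.141e+00  1.000e-03 -2.842e+00] F [-1.3 -0.1  0.3] w 0.0096
  rot units [ 0.    0.01 -0.05]  shift units AFTER rot [0.04 0.04 4.06]  before rot [0.04 0.04 4.06]
```

View pics/s23.png

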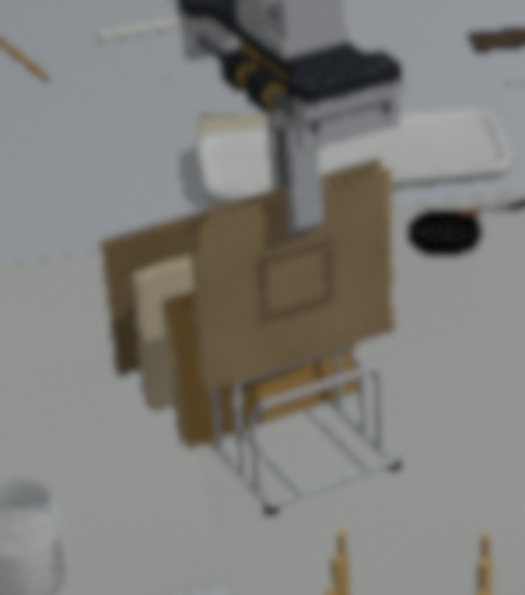

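Emit:
{"op": "carry_out", "data": {
  "deltas": [
    {"x": 0, "y": 0.03, "z": 0.5, "wx": 0, "wy": 0, "wz": 0, "jaw": 0},
    {"x": 0, "y": 0, "z": 0.5, "wx": 0, "wy": 0, "wz": 0, "jaw": 0},
    {"x": 0, "y": 0, "z": 0.5, "wx": 0, "wy": 0, "wz": 0, "jaw": 0},
    {"x": 0, "y": 0, "z": 0.5, "wx": 0, "wy": 0, "wz": 0, "jaw": 0},
    {"x": 0, "y": 0, "z": 0, "wx": 0, "wy": 0, "wz": 0, "jaw": 0}
  ]
}}

```text
time_s: 39.78
ee_pos: [0.5668, 0.0832, 0.1481]
eef_rot: [3.141, -0.003, -2.842]
force: [0.8, -0.3, -1.5]
grip_width: 0.0096
```

```bash
python3 -c "
from h import *
plan(.567,.0835,.110,np.pi+.303)
im=ctrl.camera('side'); 
cv2.imwrite('pics/s24.png',cv2.resize(im[120:290,200:350],None,fx=3.5,fy=3.5))"
```

```text
t 39.78 pos [0.5668 0.0832 0.1481] rpy [ 3.141e+00 -3.000e-03 -2.842e+00] F [ 0.8 -0.3 -1.5] w 0.0096
  rot units [ 0.01 -0.03 -0.04]  shift units AFTER rot [-0.01  0.01  1.91]  before rot [-0.02  0.01  1.91]
```

View pics/s24.png

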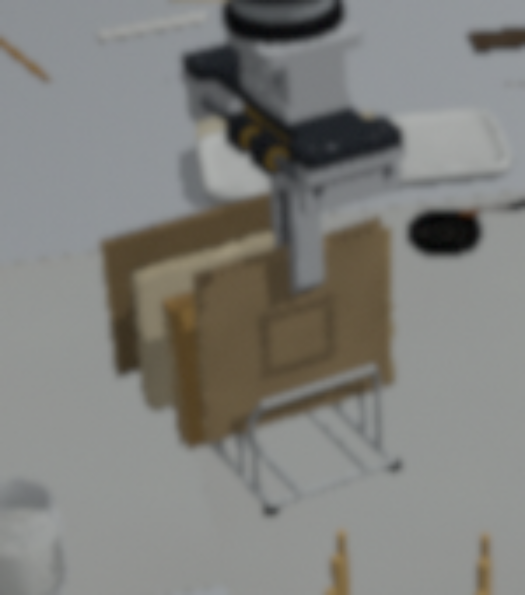

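Only the last hoop is in front of the part, so it is entering slot 4. I'll keep lowering it.

Emit:
{"op": "carry_out", "data": {
  "deltas": [
    {"x": 0, "y": 0, "z": 0.5, "wx": 0, "wy": 0, "wz": 0, "jaw": 0},
    {"x": 0, "y": 0, "z": 0.5, "wx": 0, "wy": 0, "wz": 0, "jaw": 0},
    {"x": 0, "y": 0, "z": 0.3, "wx": 0, "wy": 0, "wz": 0, "jaw": 0},
    {"x": 0, "y": 0, "z": 0.1, "wx": 0, "wy": 0, "wz": 0, "jaw": 0},
    {"x": 0, "y": 0, "z": 0.1, "wx": 0, "wy": 0, "wz": 0, "jaw": 0},
    {"x": 0, "y": 0, "z": 0, "wx": 0, "wy": 0, "wz": 0, "jaw": 0},
    {"x": 0, "y": 0, "z": 0, "wx": 0, "wy": 0, "wz": 0, "jaw": 0}
  ]
}}

```text
time_s: 40.42
ee_pos: [0.568, 0.0834, 0.1211]
eef_rot: [3.142, 0.002, -2.841]
force: [-0.2, -0.2, -1.2]
grip_width: 0.01
```

Emit:
{"op": "carry_out", "data": {
  "deltas": [
    {"x": 0, "y": 0, "z": 0.1, "wx": 0, "wy": 0, "wz": 0, "jaw": 0},
    {"x": 0, "y": 0, "z": 0.1, "wx": 0, "wy": 0, "wz": 0, "jaw": 0},
    {"x": 0, "y": 0, "z": 0, "wx": 0, "wy": 0, "wz": 0, "jaw": 0}
  ]
}}

```text
time_s: 40.67
ee_pos: [0.5678, 0.0833, 0.1166]
eef_rot: [3.141, 0.001, -2.841]
force: [0.0, 0.8, -1.4]
grip_width: 0.0098
```

Emit:
{"op": "carry_out", "data": {
  "deltas": [
    {"x": 0, "y": 0, "z": 0.06, "wx": 0, "wy": 0, "wz": 0, "jaw": 0},
    {"x": 0, "y": 0, "z": 0, "wx": 0, "wy": 0, "wz": 0, "jaw": 0}
  ]
}}

```text
time_s: 40.83
ee_pos: [0.5678, 0.0834, 0.1156]
eef_rot: [3.141, 0.001, -2.841]
force: [-0.7, -0.3, -1.3]
grip_width: 0.0097
```

Emit:
{"op": "carry_out", "data": {
  "deltas": [
    {"x": 0, "y": 0, "z": 0.1, "wx": 0, "wy": 0, "wz": 0, "jaw": 0},
    {"x": 0, "y": 0, "z": 0.06, "wx": 0, "wy": 0, "wz": 0, "jaw": 0},
    {"x": 0, "y": 0, "z": 0, "wx": 0, "wy": 0, "wz": 0, "jaw": 0}
  ]
}}

```text
time_s: 41.08
ee_pos: [0.5677, 0.0833, 0.1122]
eef_rot: [3.141, 0.001, -2.841]
force: [0.5, -0.5, -1.1]
grip_width: 0.01
```

Emit:
{"op": "carry_out", "data": {
  "deltas": [
    {"x": 0, "y": 0, "z": 0.06, "wx": 0, "wy": 0, "wz": 0, "jaw": 0},
    {"x": 0, "y": 0, "z": 0, "wx": 0, "wy": 0, "wz": 0, "jaw": 0}
  ]
}}

```text
time_s: 41.25
ee_pos: [0.5678, 0.0833, 0.1111]
eef_rot: [3.141, 0.001, -2.841]
force: [0.7, 0.6, -1.6]
grip_width: 0.01
```

Emit:
{"op": "carry_out", "data": {
  "deltas": [
    {"x": 0, "y": 0, "z": 0.06, "wx": 0, "wy": 0, "wz": 0, "jaw": 0},
    {"x": 0, "y": 0, "z": 0, "wx": 0, "wy": 0, "wz": 0, "jaw": 0}
  ]
}}

```text
time_s: 41.42
ee_pos: [0.5679, 0.0834, 0.11]
eef_rot: [3.141, 0.001, -2.841]
force: [0.7, 0.9, -0.8]
grip_width: 0.0096
```

Emit:
{"op": "carry_out", "data": {
  "deltas": [
    {"x": 0, "y": 0, "z": 0.06, "wx": 0, "wy": 0, "wz": 0, "jaw": 0},
    {"x": 0, "y": 0, "z": 0, "wx": 0, "wy": 0, "wz": 0, "jaw": 0}
  ]
}}

```text
time_s: 41.58
ee_pos: [0.5682, 0.0834, 0.1095]
eef_rot: [-3.141, 0.002, -2.841]
force: [0.0, 0.1, 5.4]
grip_width: 0.0098
```

Emit:
{"op": "carry_out", "data": {
  "deltas": [
    {"x": 0, "y": 0, "z": 0.05, "wx": 0, "wy": 0, "wz": 0, "jaw": 0},
    {"x": 0, "y": 0, "z": 0, "wx": 0, "wy": 0, "wz": 0, "jaw": 0}
  ]
}}

```text
time_s: 41.75
ee_pos: [0.5686, 0.0834, 0.1092]
eef_rot: [-3.141, 0.003, -2.841]
force: [0.6, 0.4, 9.3]
grip_width: 0.0098
```

It touched down at 0.1092, as expected. I'll release, lift, and back the arm away.

Emit:
{"op": "carry_out", "data": {
  "deltas": [
    {"x": 0, "y": 0, "z": 0, "wx": 0, "wy": 0, "wz": 0, "jaw": 15},
    {"x": 0, "y": 0, "z": 0, "wx": 0, "wy": 0, "wz": 0, "jaw": 45},
    {"x": 0, "y": 0, "z": 0, "wx": 0, "wy": 0, "wz": 0, "jaw": 45},
    {"x": 0, "y": 0, "z": 0, "wx": 0, "wy": 0, "wz": 0, "jaw": 45},
    {"x": 0, "y": 0, "z": -0.5, "wx": 0, "wy": 0, "wz": 0, "jaw": 45},
    {"x": 0, "y": 0, "z": -1, "wx": 0, "wy": 0, "wz": 0, "jaw": 45},
    {"x": 0, "y": 0, "z": -1, "wx": 0, "wy": 0, "wz": 0, "jaw": 45},
    {"x": 0, "y": 0, "z": -1, "wx": 0, "wy": 0, "wz": 0, "jaw": 45},
    {"x": 0, "y": 0, "z": -1, "wx": 0, "wy": 0, "wz": 0, "jaw": 45},
    {"x": 0, "y": 0, "z": -1, "wx": 0, "wy": 0, "wz": 0, "jaw": 45},
    {"x": 0, "y": 0, "z": -1, "wx": 0, "wy": 0, "wz": 0, "jaw": 45},
    {"x": 0, "y": 0, "z": 0, "wx": 0, "wy": 0, "wz": 0, "jaw": 45}
  ]
}}

```text
time_s: 42.75
ee_pos: [0.5688, 0.0834, 0.2427]
eef_rot: [-3.14, 0.007, -2.841]
force: [-0.4, 0.1, 1.8]
grip_width: 0.0427
```

Emit:
{"op": "carry_out", "data": {
  "deltas": [
    {"x": 0, "y": -1, "z": 0, "wx": 0, "wy": 0, "wz": 0, "jaw": 45},
    {"x": 0, "y": -1, "z": 0, "wx": 0, "wy": 0, "wz": 0, "jaw": 45},
    {"x": 0, "y": -1, "z": 0, "wx": 0, "wy": 0, "wz": 0, "jaw": 45},
    {"x": 0, "y": -1, "z": 0, "wx": 0, "wy": 0, "wz": 0, "jaw": 45},
    {"x": 0, "y": -1, "z": 0, "wx": 0, "wy": 0, "wz": 0, "jaw": 45},
    {"x": 0, "y": -1, "z": 0, "wx": 0, "wy": 0, "wz": 0, "jaw": 45},
    {"x": 0, "y": -1, "z": 0, "wx": 0, "wy": 0, "wz": 0, "jaw": 45},
    {"x": 0, "y": -1, "z": 0, "wx": 0, "wy": 0, "wz": 0, "jaw": 45},
    {"x": 0, "y": -1, "z": 0, "wx": 0, "wy": 0, "wz": 0, "jaw": 45},
    {"x": 0, "y": -1, "z": 0, "wx": 0, "wy": 0, "wz": 0, "jaw": 45},
    {"x": 0, "y": -1, "z": 0, "wx": 0, "wy": 0, "wz": 0, "jaw": 45},
    {"x": 0, "y": 0, "z": 0, "wx": 0, "wy": 0, "wz": 0, "jaw": 45}
  ]
}}

```text
time_s: 43.75
ee_pos: [0.6329, -0.1298, 0.2372]
eef_rot: [3.141, 0.0, -2.844]
force: [-0.4, 0.7, 0.3]
grip_width: 0.0422
```

```bash
python3 -c "
from h import *
plan()
im=ctrl.camera('side'); t=ctrl.camera('top'); s=[]
for k,y in zip(('b0','tb','b2','a5'),YS): s+=top(QW,y,k,.012)
overlay('top',t,s,(170,230,330,350),5,'pics/f1.png')
cv2.imwrite('pics/f2.png',cv2.resize(im[120:290,200:350],None,fx=3.5,fy=3.5))
overlay('side',im,s,(200,120,350,290),3.5,'pics/f3.png')"
```

```text
t 43.75 pos [ 0.6329 -0.1298  0.2372] rpy [ 3.141  0.    -2.844] F [-0.4  0.7  0.3] w 0.0422
  rot units [0. 0. 0.]  shift units AFTER rot [0. 0. 0.]  before rot [0. 0. 0.]
```

View pics/f1.png

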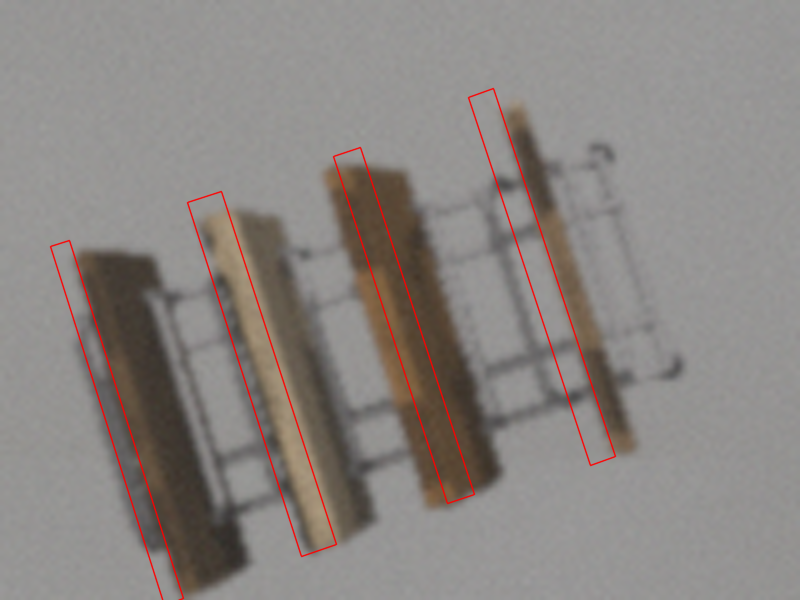

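View pics/f2.png

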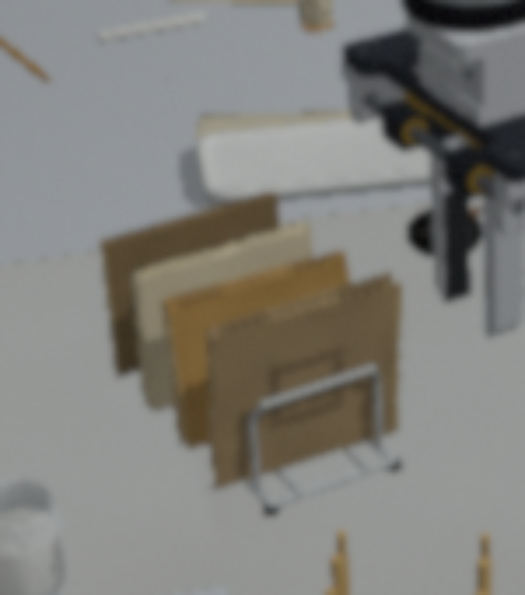

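View pics/f3.png

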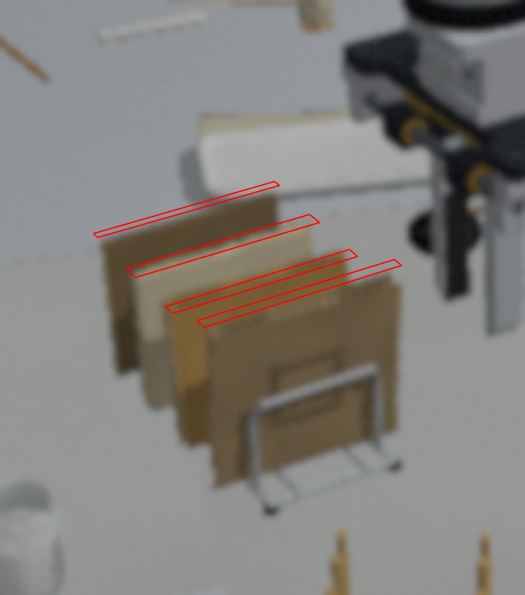

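```bash
python3 -c "
from h import *
a=ctrl.camera('side').astype(int)
for _ in range(10): b=ctrl.camera('side').astype(int)
print(np.abs(a-b)[160:265,225:320].mean(), np.abs(a-b)[300:400,400:500].mean())
# midheight/base corners of a5 face, side picture f2
for p,z in (((218,487),.012),((397,432),.012),((210,333),.146),((400,282),.146)): print(z,inw(unproj('side',np.array(p)/3.5+[200,120],z)))
ctrl.hand_in()"
```

```text
0.6132999164578112 0.7895333333333333
0.012 [-0.0697 -0.0835]
0.012 [ 0.067  -0.0919]
0.146 [-0.0736 -0.1027]
0.146 [ 0.0615 -0.1132]
the job is handed in; nothing more can be done
```

All four parts now stand in the wire rack in their original order and the job is handed in, at about 44 s of the 128 s allowed. No verdict is reported. From the left they are dark-brown vol_b0, cream text_block, orange-brown vol_b2 and grey-brown vol_a5. I lowered each one until the force reading showed it touching the bottom wires, then released it.

- **Order and standing:** the last side and top pictures show one part per slot, in order, standing and centred along x to within a few mm.
- **At rest:** side pictures about half a second apart showed no movement, and the arm was clear of everything.
- **Lean:** released parts lean a little in the loose slots. vol_a5 leans about 8 degrees to the right (limit 15); I judged the others smaller from the pictures.
- **Text block:** it brushed a hoop going in, at about 5 N sideways. A shift of 2 mm cleared it.
- **Disagreement:** the two cameras disagreed by up to about 10 mm on y, and the side camera put the lower edge of vol_a5 about 4 degrees off the slot's line. Both are within the tolerances.

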